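# Put the needle files away in the rack

### The job

Put the needle files away in the file rack: pull the keeper bar fully open by its black knob, move the marker out of the rack to lie flat on the green mat, and lay every file from the mat level in a groove of its own, midway across both rails, all with the blade on the blue rail and the handle on the plain wooden rail. When all are in, push the keeper fully closed over the handles, with every file still in its groove. Do not disturb the bracelet, the jar or the magnifier behind the rack.

Things in the scene. Friction and masses are not known exactly. Their poses are not given: they have to be found in the camera images.
- rack: Fixed file rack, dark wood foot 8 mm thick with two parallel rails along its y, each 12 mm thick: plain wood HANDLE RAIL at x = -38 mm, BLUE BLADE RAIL at x = +38 mm; open between. Origin on the worktop midway between the rails, midway along; z up, +x roughly away from the robot. Five grooves cross both rails at y = -88, -44, 0, +44, +88 mm. A file laid rightly lies along x, its axis at z about 33 mm.
- blade_rail (a point): Middle groove's floor on the blue blade rail (rack x = +38, y = 0, z = 31 mm); axes as the rack. Each groove has a floor 20 mm wide between half-round teeth of 12 mm radius (tops at z = 43 mm).
- handle_rail (a point): Middle groove's floor on the plain wood handle rail (rack x = -38, y = 0, z = 28 mm); axes as the rack. Each groove has a floor 20 mm wide between half-round teeth of 12 mm radius (tops at z = 40 mm).
- keeper (a joint): Aluminium keeper bar of the rack, 16 mm wide, underside at z = 45 mm. Value in m: 0 = closed, right above the wood rail and file handles; 0.06 = fully open, slid 60 mm along the rack's -x (roughly towards the robot), clear of the files. About 2 N of friction; stays where left. Starts closed or nearly so.
- keeper_knob (a point): Grip point of the keeper's black knob, an upright post 16 mm in diameter in the middle of the bar, from z = 56 to 94 mm above the worktop; this point is on its axis at z = 82 mm. It moves with the keeper; its axes are the rack's axes.
- bench_mat: Fixed flat green cutting mat, 290 (x) by 420 (y) mm, 8 mm thick, on which the files lie at the start, to the right of the rack. Origin under its centre, axes along the world's.
- marker: Black marker pen, 129 x 13 x 11 mm, 12 g, gripped 10 mm wide; starts lying in a groove of the rack (the one at rack y = -44 mm) under the closed keeper. Long axis = its y, z up; origin on its underside, midway along.
- marker_mid (a point): Middle of the marker, on its long axis, 5.5 mm above its underside; axes as the marker. With the marker lying on the mat it is 13.5 mm above the worktop.
- file_1: Needle file, 42 g, 152 mm long: steel blade 4 x 3 mm, wooden handle 74 mm long, 10 x 10 mm in section. Long axis = its y: tip at y = -70 mm, handle from y = +8 to +82 mm. Origin just in front of the handle, 3.5 mm below the file's axis. Lies on its handle on a green cutting mat (top at z = 8 mm), its axis 5 mm above the mat. May be absent.
- file_1_grip (a point): Grip point of file_1: on the file's long axis, on the handle at y = +24 mm, near its balance point (at about y = +33 mm); axes as file_1. With the file midway on the rack this point lies midway between the two rails.
- file_2: Needle file, 42 g, 152 mm long: steel blade 4 x 3 mm, wooden handle 74 mm long, 10 x 10 mm in section. Long axis = its y: tip at y = -70 mm, handle from y = +8 to +82 mm. Origin just in front of the handle, 3.5 mm below the file's axis. Lies on its handle on a green cutting mat (top at z = 8 mm), its axis 5 mm above the mat. May be absent.
- file_2_grip (a point): Grip point of file_2: on the file's long axis, on the handle at y = +24 mm, near its balance point (at about y = +33 mm); axes as file_2. With the file midway on the rack this point lies midway between the two rails.
- file_3: Needle file, 42 g, 152 mm long: steel blade 4 x 3 mm, wooden handle 74 mm long, 10 x 10 mm in section. Long axis = its y: tip at y = -70 mm, handle from y = +8 to +82 mm. Origin just in front of the handle, 3.5 mm below the file's axis. Lies on its handle on a green cutting mat (top at z = 8 mm), its axis 5 mm above the mat. May be absent.
- file_3_grip (a point): Grip point of file_3: on the file's long axis, on the handle at y = +24 mm, near its balance point (at about y = +33 mm); axes as file_3. With the file midway on the rack this point lies midway between the two rails.
- file_4: Needle file, 42 g, 152 mm long: steel blade 4 x 3 mm, wooden handle 74 mm long, 10 x 10 mm in section. Long axis = its y: tip at y = -70 mm, handle from y = +8 to +82 mm. Origin just in front of the handle, 3.5 mm below the file's axis. Lies on its handle on a green cutting mat (top at z = 8 mm), its axis 5 mm above the mat. May be absent.
- file_4_grip (a point): Grip point of file_4: on the file's long axis, on the handle at y = +24 mm, near its balance point (at about y = +33 mm); axes as file_4. With the file midway on the rack this point lies midway between the two rails.
- file_5: Needle file, 42 g, 152 mm long: steel blade 4 x 3 mm, wooden handle 74 mm long, 10 x 10 mm in section. Long axis = its y: tip at y = -70 mm, handle from y = +8 to +82 mm. Origin just in front of the handle, 3.5 mm below the file's axis. Lies on its handle on a green cutting mat (top at z = 8 mm), its axis 5 mm above the mat. May be absent.
- file_5_grip (a point): Grip point of file_5: on the file's long axis, on the handle at y = +24 mm, near its balance point (at about y = +33 mm); axes as file_5. With the file midway on the rack this point lies midway between the two rails.
- silver_cuff: Bystander: open silver cuff bracelet 54 x 59 x 22 mm, loose behind the rack. Origin under its centre.
- flux_jar: Bystander: glass jar with a brown cap, 48 mm wide, 65 mm high, loose behind the rack. Origin under its centre, z up.
- loupe_glass: Bystander: black hand magnifier 42 x 87 x 9 mm, loose behind the rack. Origin under its centre.

How it is judged (in metres and radians):
On the way, in this order (a step that is already met when the one before it is completed fails the run):
1. the keeper is pulled open (more than 50 mm) (value of joint keeper above 0.05 m), for 0.2 s.
2. with the keeper open (more than 45 mm), every file present lies released in a groove across both rails, blade on blue, handle on wood, and the marker lies flat on the mat (value of joint keeper above 0.045 m and x of file_1_grip in the frame of rack between -0.018 and 0.018 m and y of file_1_grip in the frame of rack between -0.105 and 0.105 m and z of file_1_grip in the frame of rack between 0.028 and 0.037 m and x of each of file_1, file_2, file_3, file_4, file_5 in the frame of rack above 0 m and angle between the y axis of each of file_1, file_2, file_3, file_4, file_5 and the x axis of rack, either way round below 0.22 rad and x of file_2_grip in the frame of rack between -0.018 and 0.018 m and y of file_2_grip in the frame of rack between -0.105 and 0.105 m and z of file_2_grip in the frame of rack between 0.028 and 0.037 m and x of file_3_grip in the frame of rack between -0.018 and 0.018 m and y of file_3_grip in the frame of rack between -0.105 and 0.105 m and z of file_3_grip in the frame of rack between 0.028 and 0.037 m and x of file_4_grip in the frame of rack between -0.018 and 0.018 m and y of file_4_grip in the frame of rack between -0.105 and 0.105 m and z of file_4_grip in the frame of rack between 0.028 and 0.037 m and x of file_5_grip in the frame of rack between -0.018 and 0.018 m and y of file_5_grip in the frame of rack between -0.105 and 0.105 m and z of file_5_grip in the frame of rack between 0.028 and 0.037 m and x of marker_mid in the frame of bench_mat between -0.145 and 0.145 m and y of marker_mid in the frame of bench_mat between -0.21 and 0.21 m and z of marker_mid in the frame of bench_mat between 0.008 and 0.018 m and angle between marker's own y axis and vertical between 1.47 and 1.67 rad and contact force between each of file_1, file_2, file_3, file_4, file_5 and the fingers below 0.1 N), for 0.2 s.
3. the keeper is pushed closed (within 6 mm) (value of joint keeper below 0.006 m), for 0.2 s.
At the end, for the whole second after the job is handed in: keeper within 6 mm of closed; marker flat on the mat; each file present at rest in a groove, blade on the blue rail, handle on the wood: grip point within 18 mm of midway, 28 to 37 mm above the rack's underside, long axis within 0.22 rad of the grooves (value of joint keeper below 0.006 m and x of file_1_grip in the frame of rack between -0.018 and 0.018 m and y of file_1_grip in the frame of rack between -0.105 and 0.105 m and z of file_1_grip in the frame of rack between 0.028 and 0.037 m and x of each of file_1, file_2, file_3, file_4, file_5 in the frame of rack above 0 m and angle between the y axis of each of file_1, file_2, file_3, file_4, file_5 and the x axis of rack, either way round below 0.22 rad and x of file_2_grip in the frame of rack between -0.018 and 0.018 m and y of file_2_grip in the frame of rack between -0.105 and 0.105 m and z of file_2_grip in the frame of rack between 0.028 and 0.037 m and x of file_3_grip in the frame of rack between -0.018 and 0.018 m and y of file_3_grip in the frame of rack between -0.105 and 0.105 m and z of file_3_grip in the frame of rack between 0.028 and 0.037 m and x of file_4_grip in the frame of rack between -0.018 and 0.018 m and y of file_4_grip in the frame of rack between -0.105 and 0.105 m and z of file_4_grip in the frame of rack between 0.028 and 0.037 m and x of file_5_grip in the frame of rack between -0.018 and 0.018 m and y of file_5_grip in the frame of rack between -0.105 and 0.105 m and z of file_5_grip in the frame of rack between 0.028 and 0.037 m and x of marker_mid in the frame of bench_mat between -0.145 and 0.145 m and y of marker_mid in the frame of bench_mat between -0.21 and 0.21 m and z of marker_mid in the frame of bench_mat between 0.008 and 0.018 m and angle between marker's own y axis and vertical between 1.47 and 1.67 rad and linear speed of each of marker, file_1, file_2, file_3, file_4, file_5 below 0.02 m/s); the robot touches nothing.
It fails at once if silver_cuff is knocked over or moved more than 30 mm (distance of silver_cuff from where it was at the start of the episode above 0.03 m or angle between silver_cuff's own z axis and vertical above 0.6 rad).
It fails at once if flux_jar is knocked over or moved more than 30 mm (distance of flux_jar from where it was at the start of the episode above 0.03 m or angle between flux_jar's own z axis and vertical above 0.6 rad).
It fails at once if loupe_glass is knocked over or moved more than 30 mm (distance of loupe_glass from where it was at the start of the episode above 0.03 m or angle between loupe_glass's own z axis and vertical above 0.6 rad).
Of file_1, file_2, file_3, file_4, file_5 only 4 to 5 are there at a start; the rules pass over those that are not, and their reading is None.
At some moment in a run one of file_1, file_2, file_3, file_4, file_5 may be knocked a few centimetres aside while the robot is not near it.
Once in a run the grip may slacken for a moment while it holds something.
It also fails if it takes over 210 s, if anything falls off the work surface, if the arm or the gripper's body presses on something with over 40 N, if the wrist force passes 120 N, or if a joint passes its speed limit or range.

### The arm

A 6-joint arm with a two-finger parallel gripper is mounted at the origin on a cart in front of the work surface, level with it; the furniture and walls round the work are solid. World frame = base frame: x ahead of the robot, y to its left, z up, the work surface at z = 0. Lengths are in mm, angles in rad, forces in N, time in s.
With the tool pointing down it reaches from about 350 to 875 mm from the base axis. Payload 4.2 kg.
Tool frame: the origin (TCP) lies where the fingers leave the gripper's body, on its centre line; the fingertips stand 73 mm ahead of it and the grasp point (between the pads) lies 54 mm ahead of it; z points along the fingers, y is the direction in which the jaws open and shut (so a half turn about z gives the same grasp; the last joint's range is limited). The gripper opens to 85 mm and grips with 20 to 120 N. Pads are 22 mm wide; open, the fingers measure 114 mm over their backs; the gripper's body (76 mm by 85 mm) begins 54 mm behind the grasp point. The pads swing forward as they close: fully open they stand 13 mm farther back than shut.
Start: joints at [-0.975, 0.385, 0.008, 0, -1.194, -0.259], TCP at [206.558, -589.859, 303.912] pointing down, gripper open.
Joint ranges: [-3.14, 3.14], [-1.21, 2.06], [-1.07, 1.41], [-3.16, 2.05], [-2.99, -0.16], [-3.1, 3.1]. Speed limits (rad/s): [2.79, 2.79, 3.14, 3.14, 3.14, 3.14].

### API

Orientations are given as a unit quaternion [x, y, z, w].
In Python, from bench import arm gives the robot as it stands.
- The arm moves only by the tool apply_moves, never from a script. Its argument "increments" is a list that holds one entry, the list of rows, each a list of 7 numbers: the shift along the tool's x, y, z scaled (see below), then the turn, a rotation vector about the tool's x, y, z scaled (see below), then the gripper's target within -1 to 1 (fully open at 1, half-way at 0, shut at -1). A call has 1 to 10 rows; each row is the pose to reach, as a shift and turn from the pose commanded when the call began, along the tool's axes at that moment; what a row does not reach only later rows make up. The controller multiplies each number of a shift by 100 mm and each number of a turn by 0.5 rad. A row lasts 1/10 s, in which the tool goes at most 50 mm and 8.59 degrees, less where a joint would pass 70% of its speed; a pose out of reach is approached as far as the arm can. A call with a number of a shift or a turn outside -1 to 1 is refused whole. A call with a gripper value outside its range is refused whole. The fingers move at their own pace and stop on an object; the grip force is fixed at half the most. Time passes only in rows, so rows that repeat a pose let the fingers close. It gives the time, the measured TCP pose, the force and the opening at its end, in the units of the state.
- arm.read_state(): the state, without advancing time (a new reading comes with each control period).
- arm.get_image(name): name is "scene" or "top"; returns a dict with "img" (400x640x3 uint8, red, green, blue), "fx", "fy", "cx", "cy" (pixels), "k1" (the pictures are not rectified: a ray, as slopes to the right and down, at radius r is drawn at 1 + k1 r^2 times it, then the intrinsics apply), "pose" (4x4, takes a point from camera to world coordinates). Camera axes: x right, y up, looking along -z (the intrinsics and any distortion apply to the point x, -y, -z); pixel columns grow to the right and rows downward; lengths in mm; the calibration is good to about 2 mm. A picture is of the moment at which its call begins. There is no depth.
- arm.job_done(): hands the job in, once; it reports no verdict.
Trained networks look in a picture, given as the dict that the camera call returned (one of the last four; its "shot" number tells which), for a name from the list of things; names that differ only in an ending like _2 or _b are one class to them, and where a whole thing is asked for, a point or a joint stands for the part that bears it (a point fixed in the world has none). Each returns a list of dicts, best first, with "conf" (0 to 1); they miss things now and then, are a little off and sometimes report something else, mostly with a low value. They report only what shows in the picture. A call takes as long as a camera call.
- arm.outline_of(label, picture): "pixels" (400x640 bool, what is visible of it) and "box" ([centre column, centre row, width, height] in pixels, round what is visible of it).
- arm.mark_of(label, picture): "at" ([column, row] in pixels: a listed point, or the origin of a listed thing).
The state is a dict: "clock": time; "joints": joint angles; "joint_vel": joint speeds; "joint_efforts": joint torques, N m; "position": TCP position; "ee_rot": TCP orientation; "contact_force": force on the tool from outside, world axes, zero at the start; "wrist_torque": the same for the moment, N m; "gripper_width": finger opening in mm.
Only numpy, scipy, OpenCV 4.12 (cv2) and the standard library are available. Lean on these libraries where they do the work, as an engineer would, in place of code of your own. Each camera call takes 0.05 s, during which the arm holds its last target.

## Working session

There is one attempt and no reset: what is moved stays moved. The work goes in short steps, Python scripts to look and compute and a tool call to move; the robot and the scene stay as the last step left them, time stands still between calls to the robot, and variables do not carry over. Pictures are saved under pics/ and viewed, and the job is handed in when it is done.

Besides the shell and the picture viewer there is one more tool, called as name([rows], argument=value, ...), one row to a line, values as JSON. apply_moves: Moves the arm, as the interface text tells. Shifts and turns lie within -1 to 1; 1 stands for 100 mm of shift or 0.5 rad of turn. Its arguments: {"type":"object","properties":{"increments":{"type":"array"}},"required":["increments"]}

```bash
ls; mkdir -p pics; python3 - <<'E'
from bench import arm
import cv2
print(arm.read_state())
for n in("scene","top"):
    d=arm.get_image(n); cv2.imwrite(f"pics/{n}0.png",d["img"][:,:,::-1]); print({k:v for k,v in d.items() if k!="img"})
E
```

```text
pics
{'clock': 0.0, 'joints': array([-9.75378708e-01,  3.85538771e-01,  6.62664327e-03, -5.04231023e-04,
       -1.19401072e+00, -2.58634450e-01]), 'joint_vel': array([0.00033317, 0.00023557, 0.00067171, 0.00203677, 0.00012701,
       0.00092455]), 'joint_efforts': array([-1.70329713e-05, -3.92285657e+01,  1.88404298e+01,  4.18599442e+00,
       -4.51949338e-03, -1.79186287e-06]), 'position': array([ 206.43494682, -589.46636   ,  302.83169949]), 'ee_rot': array([-1.67505105e-01,  9.85870607e-01,  1.06483099e-03, -2.27076233e-04]), 'contact_force': array([ 0.72491486, -0.84256122, -0.34790243]), 'wrist_torque': array([-0.00960222, -0.03450355,  0.00697107]), 'gripper_width': 85.33778214991756}
{'fx': 367.549689085712, 'fy': 367.549689085712, 'cx': 323.3288542500401, 'cy': 198.3885630032973, 'k1': 0.028307201403201015, 'pose': array([[ 8.93849679e-01,  2.87903896e-01, -3.43720960e-01,
         2.60722436e+02],
       [-4.47804751e-01,  5.34865285e-01, -7.16512409e-01,
        -8.60301082e+02],
       [-2.24423047e-02,  7.94374266e-01,  6.07013895e-01,
         7.67256619e+02],
       [ 0.00000000e+00,  0.00000000e+00,  0.00000000e+00,
         1.00000000e+00]]), 'shot': 1}
{'fx': 383.5335593570443, 'fy': 383.5335593570443, 'cx': 318.5468427719449, 'cy': 196.13231319869342, 'k1': -0.006055690584205751, 'pose': array([[ 3.21810310e-03,  9.87198849e-01, -1.59461836e-01,
         4.87806407e+02],
       [-9.99980001e-01,  2.30869389e-03, -5.88792166e-03,
        -9.36224924e+01],
       [-5.44440091e-03,  1.59477595e-01,  9.87186535e-01,
         9.66790473e+02],
       [ 0.00000000e+00,  0.00000000e+00,  0.00000000e+00,
         1.00000000e+00]]), 'shot': 2}
```

View pics/scene0.png

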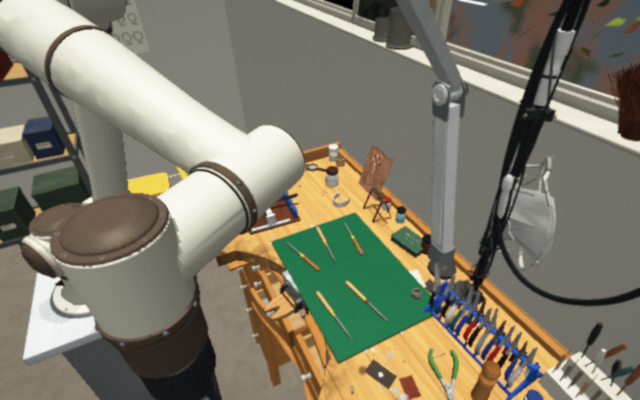

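View pics/top0.png

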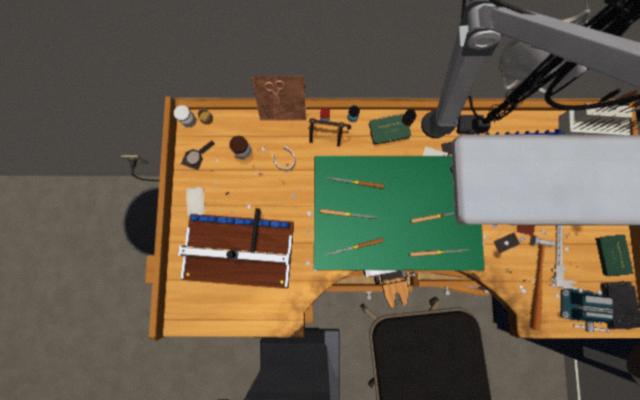

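```bash
cat > h.py <<'E'
from bench import arm
import numpy as np, cv2
from scipy.spatial.transform import Rotation as R
def proj(P,d):
    P=np.atleast_2d(np.asarray(P,float)); M=np.linalg.inv(d["pose"])
    c=P@M[:3,:3].T+M[:3,3]; u=c[:,0]/-c[:,2]; v=-c[:,1]/-c[:,2]
    s=1+d["k1"]*(u*u+v*v); return np.c_[d["fx"]*u*s+d["cx"],d["fy"]*v*s+d["cy"]]
def back(px,z,d):
    px=np.atleast_2d(np.asarray(px,float)); a=(px[:,0]-d["cx"])/d["fx"]; b=(px[:,1]-d["cy"])/d["fy"]
    u,v=a.copy(),b.copy()
    for _ in range(8):
        s=1+d["k1"]*(u*u+v*v); u,v=a/s,b/s
    D=np.c_[u,-v,-np.ones_like(u)]@d["pose"][:3,:3].T; o=d["pose"][:3,3]
    t=(z-o[2])/D[:,2]; return (o+D*t[:,None])
def save(d,name,pts=(),crop=None,scale=1):
    im=d["img"][:,:,::-1].copy()
    x0=y0=0
    if crop: x0,y0,x1,y1=crop; im=im[y0:y1,x0:x1]
    im=cv2.resize(im,None,fx=scale,fy=scale,interpolation=cv2.INTER_CUBIC)
    for p in pts: cv2.circle(im,(int((p[0]-x0+.5)*scale),int((p[1]-y0+.5)*scale)),2,(255,0,255),-1)
    cv2.imwrite("pics/"+name,im)
def to(pos,yaw=None,st=None):
    """shift (scaled) in tool axes to bring the TCP to pos, turn for jaw-direction (tool y) at world angle yaw (mod pi); tool down"""
    st=st or arm.read_state(); r=R.from_quat(st["ee_rot"]); 
    s=r.inv().apply(np.array(pos)-st["position"])/100
    y=r.apply([0,1,0]); cur=np.arctan2(y[1],y[0])
    if yaw is None: yaw=cur
    d=(yaw-cur+np.pi/2)%np.pi-np.pi/2
    yw=cur+d; Y=np.array([np.cos(yw),np.sin(yw),0]); Z=np.array([0,0,-1.]); X=np.cross(Y,Z)
    rv=(r.inv()*R.from_matrix(np.c_[X,Y,Z])).as_rotvec()/0.5
    print("t%.1f pos"%st["clock"],st["position"].round(1),"jaw yaw %.3f"%cur,"w %.1f"%st["gripper_width"],"F",st["contact_force"].round(1),"j",st["joints"].round(2))
    print("  shift",s.round(3),"turn",rv.round(3))
E
python3 - <<'E'
from h import *
for n in("top","scene"):
    d=arm.get_image(n)
    print(n)
    for L,z in(("blade_rail",31),("handle_rail",28),("keeper_knob",82),("rack",0),("marker_mid",40),("bench_mat",0),("file_1_grip",13),("file_1",10),("silver_cuff",0),("flux_jar",0),("loupe_glass",0)):
        for m in arm.mark_of(L,d): 
            if m["conf"]>.2: print(L,round(m["conf"],2),np.round(m["at"],1),back(m["at"],z,d)[0].round(1))
    save(d,n+"1.png",crop=(160,80,490,300) if n=="top" else (210,130,450,370),scale=2.4)
E
```

```text
top
blade_rail 0.69 [237.4 219.8] [579.7 110.6  31. ]
handle_rail 0.83 [237.9 251.6] [502.7 107.2  28. ]
keeper_knob 0.93 [231.5 252.9] [498.8 110.2  82. ]
rack 0.68 [241.7 236. ] [542.  105.1   0. ]
bench_mat 0.8 [397.1 211.6] [ 604.7 -287.1    0. ]
file_1_grip 0.62 [342. 215.] [ 594.3 -146.7   13. ]
file_1 0.74 [351.8 181.9] [ 679.2 -172.3   10. ]
file_1 0.7 [353.7 249.2] [ 509.7 -175.2   10. ]
file_1 0.5 [440.4 216.4] [ 591.7 -393.1   10. ]
file_1 0.46 [351.5 213. ] [ 599.7 -170.7   10. ]
file_1 0.46 [440.8 251.1] [ 505.7 -390.    10. ]
silver_cuff 0.54 [285.1 160.5] [737.4  -0.8   0. ]
flux_jar 0.62 [241.2 149.1] [767.8 114.3   0. ]
flux_jar 0.43 [349.6 181.5] [ 682.2 -167.5    0. ]
flux_jar 0.33 [350.2 210.8] [ 606.5 -168.3    0. ]
loupe_glass 0.63 [198.8 151.9] [760.1 224.9   0. ]
loupe_glass 0.63 [352.1 183.7] [ 676.5 -173.8    0. ]
scene
blade_rail 0.71 [282.2 194.2] [566.1  95.1  31. ]
handle_rail 0.72 [282.9 200.3] [557.   66.4  28. ]
handle_rail 0.63 [260.9 200.4] [492.5 100.5  28. ]
rack 0.83 [275.7 200.2] [546.6 113.7   0. ]
marker_mid 0.63 [281.1 201. ] [545.6  50.6  40. ]
bench_mat 0.6 [349.1 273.6] [ 606.5 -287.2    0. ]
file_1_grip 0.57 [323.  239.7] [ 597.2 -148.8   13. ]
file_1 0.53 [320.9 243.2] [ 586.5 -156.2   10. ]
file_1 0.48 [301.  253.9] [ 517.5 -168.3   10. ]
file_1 0.43 [367.1 299.8] [ 599.6 -388.5   10. ]
file_1 0.39 [352.  242.2] [ 668.9 -195.1   10. ]
silver_cuff 0.59 [341.4 205.6] [730.7 -18.9   0. ]
flux_jar 0.54 [331.6 182.6] [764.1 115.7   0. ]
loupe_glass 0.66 [319.7 166.4] [774.4 234.9  -0. ]
loupe_glass 0.21 [364.4 301.5] [ 595.4 -383.5    0. ]
```

View pics/top1.png

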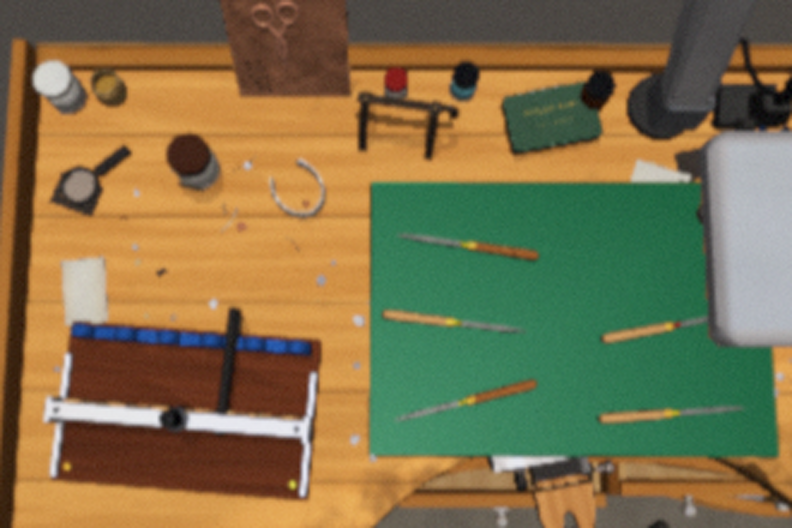

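```bash
cat > fitrack.py <<'E'
from h import *
def blue(d):
    hsv=cv2.cvtColor(d["img"],cv2.COLOR_RGB2HSV); return cv2.inRange(hsv,(105,120,50),(128,255,255))
if __name__=="__main__":
    d=arm.get_image("top")
    m=blue(d); m[:200]=0; m[245:]=0; m[:,300:]=0; m[:,:170]=0
    v,u=np.nonzero(m); print(len(u),u.min(),u.max(),v.min(),v.max())
    for z in(31,43):
        P=back(np.c_[u,v],z,d)[:,:2]; c=P.mean(0); e=np.linalg.svd(P-c,full_matrices=0)[2][0]; e*=np.sign(e[1])
        t=(P-c)@e; print(z,c.round(1),"ydir yaw",np.arctan2(-e[0],e[1]).round(4),t.min(),t.max(), "mid",(c+e*(t.min()+t.max())/2).round(1))
    for L in("rack","keeper_knob","marker","file_1"):
        for o in arm.outline_of(L,d): print(L,round(o["conf"],2),np.round(o["box"],1),o["pixels"].sum())
    hsv=cv2.cvtColor(d["img"],cv2.COLOR_RGB2HSV); w=cv2.inRange(hsv,(0,0,140),(180,60,255)); w[:240]=0;w[268:]=0;w[:,:175]=0;w[:,295:]=0
    v,u=np.nonzero(w); P=back(np.c_[u,v],52,d)[:,:2]; c=P.mean(0); q=cv2.minAreaRect(P.astype(np.float32)); print("bar",len(u),c,q)
    save(d,"rack1.png",crop=(170,195,310,295),scale=5.5)
E
python3 fitrack.py
```

```text
448 190 288 215 226
31 [576.9 108. ] ydir yaw -0.0752 -122.23465789135943 119.90986533486495 mid [576.8 106.8]
43 [575.7 105.4] ydir yaw -0.0752 -120.66719601105895 118.3722151607925 mid [575.7 104.3]
rack 0.79 [239.2 250.4 117.7  75.5] 7272
keeper_knob 0.87 [234.  254.3 112.2  22.6] 774
marker 0.55 [255.9 231.9  12.8  44.1] 219
file_1 0.68 [340.8 212.8  41.3  11.9] 173
file_1 0.62 [367.  245.4  21.7   6.9] 97
file_1 0.58 [426.9 219.6  30.7   5.1] 109
file_1 0.54 [356.6 183.8  61.5   4.6] 165
file_1 0.48 [428.1 254.7  43.1   9.3] 128
bar 862 [496.62000124 110.72574578] ((497.98748779296875, 110.36668395996094), (63.19365310668945, 267.52618408203125), 0.21879933774471283)
```

View pics/rack1.png

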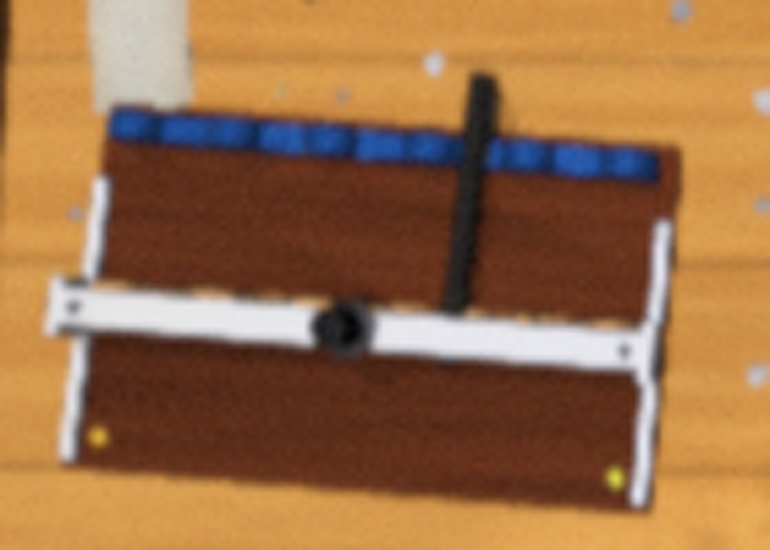

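```bash
python3 - <<'E'
from h import *
d=arm.get_image("top")
A=lambda x,y:(170+x/5.5-.5,195+y/5.5-.5)
for z in(51,56): print("bar",back([A(48,307),A(656,352)],z,d).round(1).tolist(), back([A(48,307),A(656,352)],z,d).mean(0).round(1))
print("knobtop",back(A(341,327),90,d))
print("screws",back([A(72,306),A(625,350)],56,d).mean(0))
print("blue",back([A(109,124),A(658,165)],36,d).mean(0))
def rk(x,y,z,o,yaw): c,s=np.cos(yaw),np.sin(yaw); return [o[0]+c*x-s*y,o[1]+s*x+c*y,z]
o=(538.4,109);yaw=-.075
pts=[rk(38,y,31,o,yaw) for y in(-88,-44,0,44,88)]+[rk(38,y,43,o,yaw) for y in(-110,-66,-22,22,66,110)]+[rk(-38,y,56,o,yaw) for y in (-120,0,120)]+[rk(-38,0,94,o,yaw)]
save(d,"rack2.png",proj(pts,d),crop=(170,195,310,295),scale=5.5)
s=arm.get_image("scene"); save(s,"rack2s.png",proj(pts,s),crop=(230,160,330,260),scale=6)
E
```

```text
bar [[504.8, 244.2, 51.0], [486.6, -18.4, 51.0]] [495.7 112.9  51. ]
bar [[504.7, 242.4, 56.0], [486.6, -18.8, 56.0]] [495.6 111.8  56. ]
knobtop [[496.34178846 108.29672948  90.        ]]
screws [496.27086519 113.23649847  56.        ]
blue [576.90682386 105.3384248   36.        ]
```

View pics/rack2.png

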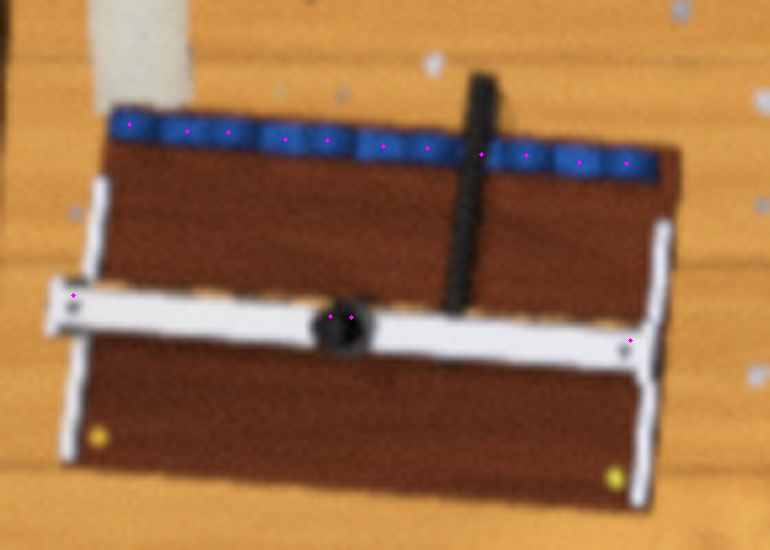

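View pics/rack2s.png

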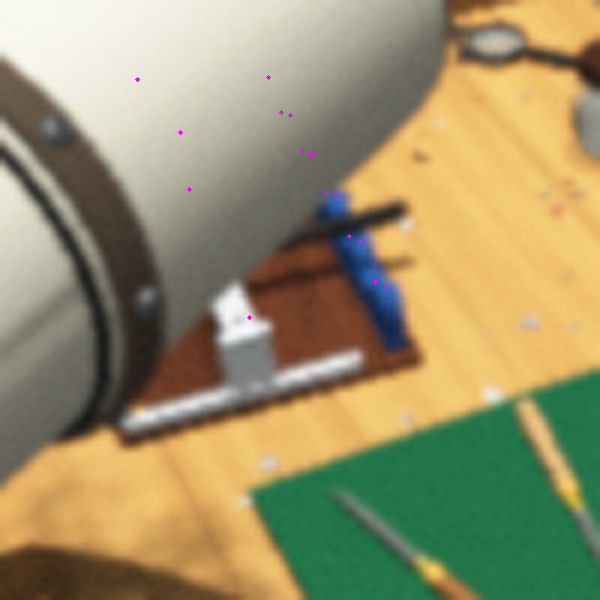

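apply_moves([
  [[-0.5,0.5,0,0,0,0,1],[-0.9,1,0,0,0,0,1],[-0.9,1,0,0,0,0,1]],
])

```text
clock: 1.95
position: [258.7, -463.7, 303.8]
ee_rot: [-0.168, 0.986, 0.0, 0.0]
contact_force: [1.3, 0.5, 0.4]
gripper_width: 85.4
```

apply_moves([
  [[-0.5,0.5,0,0,0,0,1],[-0.9,1,0,0,0,0,1],[-0.9,1,0,0,0,0,1]],
])

```text
clock: 2.25
position: [310.7, -339.3, 304.2]
ee_rot: [-0.168, 0.986, -0.0, 0.0]
contact_force: [0.1, -0.4, 0.5]
gripper_width: 85.2
```

apply_moves([
  [[-0.5,0.5,0,0,0,0,1],[-0.9,1,0,0,0,0,1],[-0.9,1,0,0,0,0,1]],
])

```text
clock: 2.55
position: [362.7, -215.3, 304.4]
ee_rot: [-0.168, 0.986, -0.0, 0.001]
contact_force: [-0.4, -0.5, -0.8]
gripper_width: 85.4
```

apply_moves([
  [[-0.5,0.5,0,0,0,0,1],[-0.9,1,0,0,0,0,1],[-0.9,1,0,0,0,0,1]],
])

```text
clock: 2.85
position: [414.8, -90.9, 304.4]
ee_rot: [-0.169, 0.986, -0.0, 0.001]
contact_force: [0.7, -1.2, -0.2]
gripper_width: 85.7
```

apply_moves([
  [[-0.5,0.5,0.3,0,0,0,1],[-0.9,1,0.6,0,0,0,1],[-0.9,1,0.6,0,0,0,1]],
])

```text
clock: 3.15
position: [466.5, 32.8, 243.7]
ee_rot: [-0.168, 0.986, 0.0, 0.001]
contact_force: [0.5, 0.2, 0.5]
gripper_width: 84.7
```

```bash
python3 -c "
from h import *
to([497,110.5,200],1.496)"
```

```text
t3.1 pos [466.5  32.8 243.7] jaw yaw 1.908 w 84.7 F [0.5 0.2 0.5] j [ 0.42  0.17 -0.45  0.   -0.94 -1.65]
  shift [-0.544  0.633  0.438] turn [0.001 0.003 0.824]
```

apply_moves([
  [[-0.4,0.4,0.1,0,0,0.25,1],[-0.544,0.633,0.3,0,0,0.55,1],[-0.544,0.633,0.44,0,0,0.824,1],[-0.544,0.633,0.44,0,0,0.824,1]],
])

```text
clock: 3.55
position: [495.5, 109.0, 197.8]
ee_rot: [0.037, 0.999, -0.001, -0.002]
contact_force: [0.2, -0.3, 0.5]
gripper_width: 85.7
```

```bash
python3 - <<'E'
from h import *
to([497,110.5,137],1.496)
d=arm.get_image("top"); save(d,"a1.png",crop=(160,80,490,300),scale=2.4)
E
```

```text
t3.5 pos [495.5 109.  197.8] jaw yaw 1.497 w 85.7 F [ 0.2 -0.3  0.5] j [ 0.54  0.3  -0.42 -0.   -0.86 -2.18]
  shift [-0.016  0.017  0.607] turn [-0.005 -0.009  0.002]
```

View pics/a1.png

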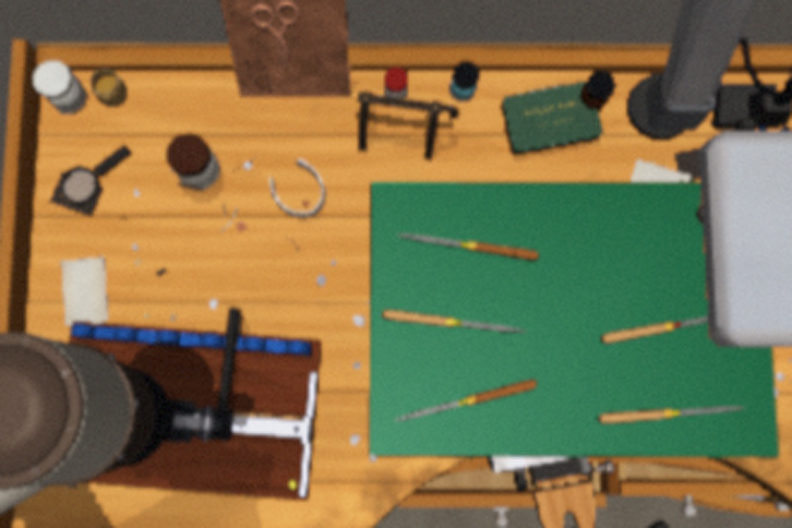

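apply_moves([
  [[-0.016,0.017,0.4,0,0,0,1],[-0.016,0.017,0.607,0,0,0,1],[-0.016,0.017,0.607,0,0,0,1],[-0.016,0.017,0.607,0,0,0,-1],[-0.016,0.017,0.607,0,0,0,-1],[-0.016,0.017,0.607,0,0,0,-1],[-0.016,0.017,0.607,0,0,0,-1],[-0.016,0.017,0.607,0,0,0,-1],[-0.016,0.017,0.607,0,0,0,-1],[-0.016,0.017,0.607,0,0,0,-1]],
])

```text
clock: 4.6
position: [500.5, 112.8, 140.6]
ee_rot: [0.037, 0.999, 0.003, 0.004]
contact_force: [0.2, 7.9, 0.7]
gripper_width: 14.0
```

apply_moves([
  [[0.15,0.02,0,0,0,0,-1],[0.3,0.02,0,0,0,0,-1],[0.42,0.02,0,0,0,0,-1],[0.52,0.02,0,0,0,0,-1],[0.58,0.02,0,0,0,0,-1],[0.58,0.02,0,0,0,0,-1]],
])

```text
clock: 5.2
position: [443.7, 117.4, 140.6]
ee_rot: [0.036, 0.999, 0.002, 0.005]
contact_force: [12.5, -4.7, -1.0]
gripper_width: 14.1
```

```bash
python3 - <<'E'
from h import *
to([440,115,137],1.496)
d=arm.get_image("top"); save(d,"a2.png",crop=(160,180,320,300),scale=5)
E
```

```text
t5.2 pos [443.7 117.4 140.6] jaw yaw 1.499 w 14.1 F [12.5 -4.7 -1. ] j [ 0.62  0.31 -0.61  0.01 -0.65 -2.26]
  shift [ 0.035 -0.027  0.036] turn [0.007 0.018 0.006]
```

View pics/a2.png

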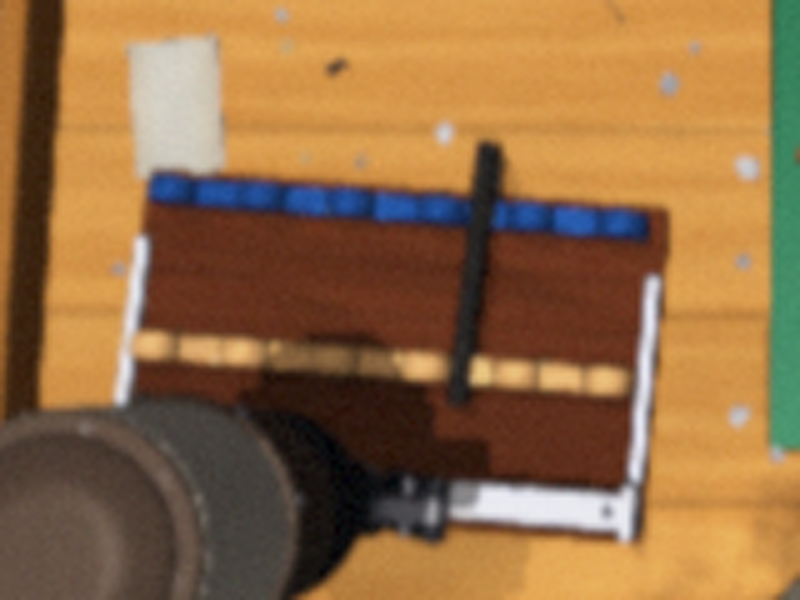

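apply_moves([
  [[0.05,0.0,0,0,0,0,-1],[0.07,0,0,0,0,0,-1],[0.07,0,0,0,0,0,-1]],
])

```text
clock: 5.55
position: [442.6, 117.7, 140.8]
ee_rot: [0.035, 0.999, 0.002, 0.01]
contact_force: [38.3, -20.9, -20.7]
gripper_width: 14.1
```

apply_moves([
  [[-0.08,0,0,0,0,0,-1],[-0.08,0,0,0,0,0,0.2],[-0.08,0,0,0,0,0,0.2],[-0.08,0,0,0,0,0,0.2],[-0.08,0,0,0,0,0,0.2],[-0.08,0,0,0,0,0,0.2],[-0.08,0,-0.4,0,0,0,0.2],[-0.08,0,-0.8,0,0,0,0.2],[-0.08,0,-0.8,0,0,0,0.2]],
])

```text
clock: 6.45
position: [443.8, 117.8, 224.2]
ee_rot: [0.037, 0.999, 0.003, 0.005]
contact_force: [0.4, 0.5, -0.0]
gripper_width: 51.3
```

```bash
python3 - <<'E'
from h import *
st=arm.read_state()
to([535,66,140],1.496)
d=arm.get_image("top"); save(d,"a3.png",crop=(160,180,320,300),scale=5)
# marker axis from outline
for o in arm.outline_of("marker",d):
    v,u=np.nonzero(o["pixels"]); P=back(np.c_[u,v],36,d)[:,:2]; r=cv2.minAreaRect(P.astype(np.float32)); print(o["conf"],r, P.mean(0))
E
```

```text
t6.5 pos [443.8 117.8 224.2] jaw yaw 1.497 w 51.3 F [ 0.4  0.5 -0. ] j [ 0.62  0.18 -0.51  0.   -0.87 -2.26]
  shift [-0.939 -0.454  0.849] turn [0.012 0.019 0.003]
0.49 ((545.4594116210938, 65.59619140625), (15.841980934143066, 126.29166412353516), 86.02471160888672) [551.9096306   66.62972224]
0.28 ((436.030517578125, 56.965999603271484), (142.1820526123047, 25.890830993652344), 87.10614776611328) [436.23482326  42.5100527 ]
```

View pics/a3.png

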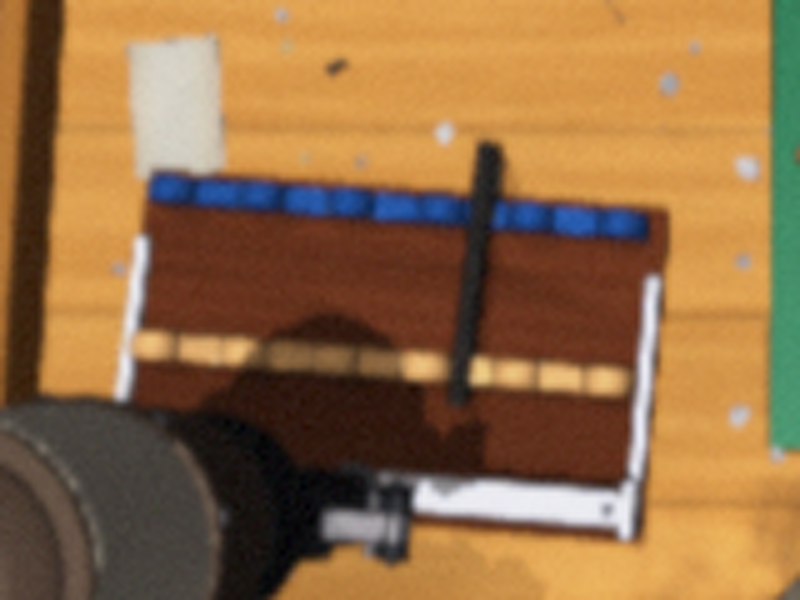

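apply_moves([
  [[-0.5,-0.25,0.2,0,0,0,0],[-0.98,-0.45,0.4,0,0,0,0],[-0.98,-0.45,0.7,0,0,0,0],[-0.98,-0.45,0.7,0.01,0.02,0,0]],
])

```text
clock: 6.95
position: [533.6, 61.8, 142.9]
ee_rot: [0.04, 0.999, -0.005, -0.011]
contact_force: [-0.9, -0.5, -1.0]
gripper_width: 42.7
```

```bash
python3 - <<'E'
from h import *
to([540,66,100],1.496)
E
```

```text
t7.0 pos [533.6  61.8 142.9] jaw yaw 1.492 w 42.7 F [-0.9 -0.5 -1. ] j [ 0.42  0.42 -0.4  -0.   -0.78 -2.07]
  shift [-0.07   0.051  0.427] turn [-0.02  -0.045 -0.009]
```

apply_moves([
  [[-0.06,0.04,0.2,-0.02,-0.045,-0.01,0],[-0.06,0.045,0.427,-0.02,-0.045,-0.01,0],[-0.06,0.045,0.427,-0.02,-0.045,-0.01,0],[-0.06,0.045,0.427,-0.02,-0.045,-0.01,0]],
])

```text
clock: 7.35
position: [541.2, 68.2, 106.7]
ee_rot: [0.035, 0.999, 0.002, 0.006]
contact_force: [0.8, -0.7, 0.1]
gripper_width: 42.8
```

```bash
python3 - <<'E'
from h import *
to([540,66,100],1.496)
E
```

```text
t7.3 pos [541.2  68.2 106.7] jaw yaw 1.502 w 42.8 F [ 0.8 -0.7  0.1] j [ 0.42  0.47 -0.43  0.   -0.65 -2.07]
  shift [ 0.011 -0.023  0.067] turn [0.008 0.023 0.011]
```

apply_moves([
  [[0,0,0,0,0,0,0],[0,0,0,0,0,0,0]],
])

```text
clock: 7.55
position: [542.1, 68.3, 107.8]
ee_rot: [0.035, 0.999, 0.003, 0.007]
contact_force: [-0.5, 0.2, -0.1]
gripper_width: 42.6
```

```bash
python3 - <<'E'
from h import *
to([540,66,100],1.496)
d=arm.get_image("scene");save(d,"a4.png",crop=(220,130,380,250),scale=5)
to([540,66,100],1.496)
E
```

```text
t7.5 pos [542.1  68.3 107.8] jaw yaw 1.501 w 42.6 F [-0.5  0.2 -0.1] j [ 0.42  0.47 -0.43  0.   -0.65 -2.07]
  shift [ 0.021 -0.025  0.077] turn [0.012 0.029 0.01 ]
t7.6 pos [542.1  68.2 107.7] jaw yaw 1.501 w 42.6 F [1.2 0.2 0.4] j [ 0.42  0.47 -0.43  0.   -0.65 -2.07]
  shift [ 0.02  -0.024  0.076] turn [0.012 0.029 0.01 ]
```

View pics/a4.png

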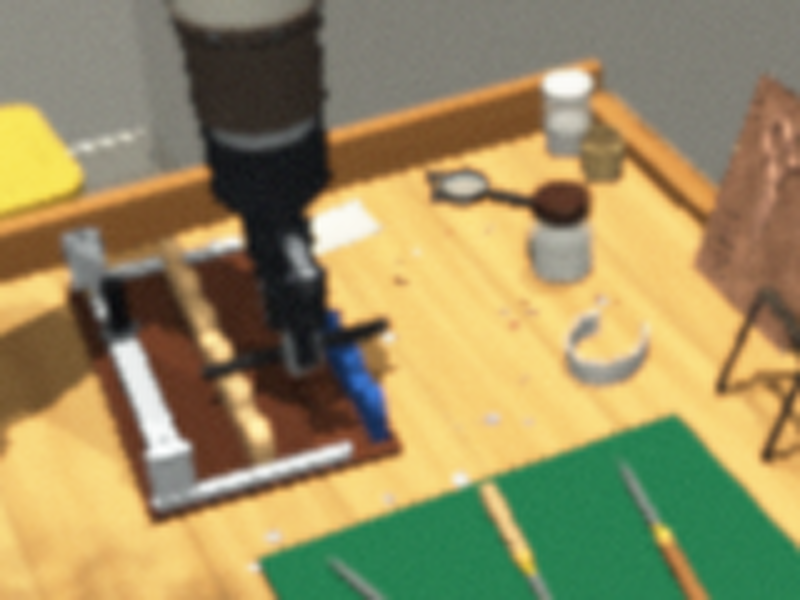

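apply_moves([
  [[0.0,-0.02,0.07,0.012,0.025,0,0],[0,-0.02,0.07,0.012,0.025,0,0],[0,-0.02,0.07,0.012,0.025,0,-1],[0,-0.02,0.07,0.012,0.025,0,-1],[0,-0.02,0.07,0.012,0.025,0,-1],[0,-0.02,0.07,0.012,0.025,0,-1],[0,-0.02,0.07,0.012,0.025,0,-1],[0,-0.02,0.07,0.012,0.025,0,-1]],
])

```text
clock: 8.4
position: [541.7, 66.0, 99.5]
ee_rot: [0.035, 0.999, -0.0, 0.0]
contact_force: [1.1, -0.3, 1.5]
gripper_width: 8.9
```

apply_moves([
  [[0,0,-0.3,0,0,0,-1],[0,-0.3,-0.6,0,0,0,-1],[0,-0.6,-0.7,0,0,0,-1],[-0.1,-0.95,-0.7,0,0,0,-1]],
])

```text
clock: 8.8
position: [545.2, -29.6, 171.8]
ee_rot: [0.034, 0.999, 0.0, 0.002]
contact_force: [1.6, -0.5, -0.9]
gripper_width: 9.1
```

apply_moves([
  [[-0.15,-0.35,0,0,0,0,-1],[-0.3,-0.7,0,0,0,0,-1],[-0.4,-1,0,0,0,0,-1]],
])

```text
clock: 9.1
position: [578.3, -133.7, 169.6]
ee_rot: [0.035, 0.999, -0.0, 0.0]
contact_force: [0.8, -0.1, -0.7]
gripper_width: 9.4
```

apply_moves([
  [[-0.15,-0.35,0,0,0,0,-1],[-0.25,-0.7,0,0,0,0,-1],[-0.25,-0.9,0,0,0,0,-1],[-0.25,-0.9,0.2,0,0,0,-1],[-0.25,-0.9,0.2,0,0,0,-1],[-0.25,-0.9,0.2,0,0,0,-1]],
])

```text
clock: 9.7
position: [596.2, -223.4, 149.3]
ee_rot: [0.035, 0.999, -0.001, -0.001]
contact_force: [-0.2, -0.3, -0.1]
gripper_width: 8.6
```

```bash
python3 - <<'E'
from h import *
to([640,-285,84],1.496)
d=arm.get_image("top");save(d,"a5.png",crop=(300,140,500,290),scale=4)
E
```

```text
t9.7 pos [ 596.2 -223.4  149.3] jaw yaw 1.501 w 8.6 F [-0.2 -0.3 -0.1] j [-0.1   0.54 -0.15  0.   -0.88 -1.54]
  shift [-0.481 -0.583  0.653] turn [-0.002 -0.003  0.01 ]
```

View pics/a5.png

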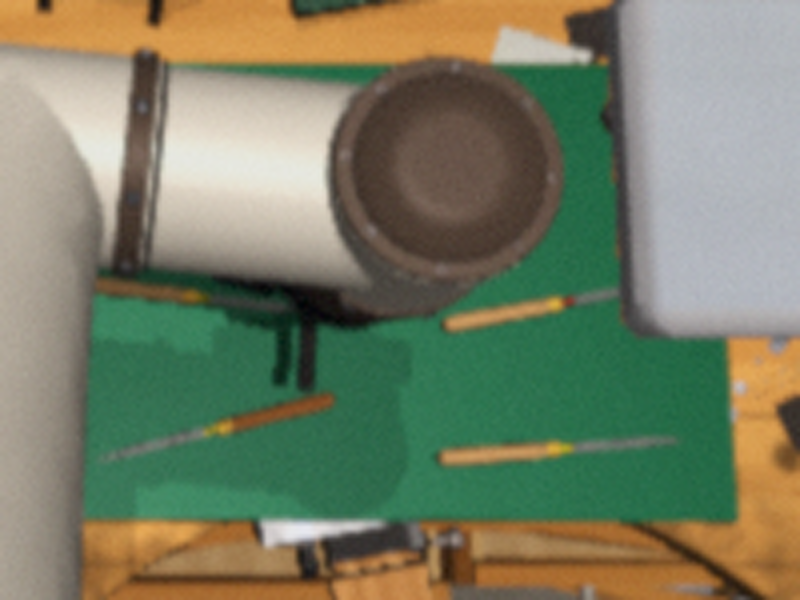

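apply_moves([
  [[-0.2,-0.3,0.2,0,0,0,-1],[-0.3,-0.62,0.35,0,0,0.01,-1],[-0.3,-0.62,0.5,0,0,0.01,-1],[-0.3,-0.62,0.6,0,0,0.01,-1],[-0.3,-0.62,0.65,0,0,0.01,-1],[-0.3,-0.62,0.65,0,0,0.01,-1],[-0.3,-0.62,0.65,0,0,0.01,-1]],
])

```text
clock: 10.45
position: [622.6, -286.8, 85.8]
ee_rot: [0.037, 0.999, -0.001, 0.001]
contact_force: [-0.9, 0.2, 0.2]
gripper_width: 8.6
```

apply_moves([
  [[0,0,0,0,0,0,-0.5],[0,0,0,0,0,0,-0.2],[0,0,0,0,0,0,0],[0,0,0,0,0,0,0],[0,0,-0.2,0,0,0,0],[0,0,-0.6,0,0,0,0],[0,0,-0.9,0,0,0,0]],
])

```text
clock: 11.15
position: [622.3, -287.7, 176.5]
ee_rot: [0.037, 0.999, -0.001, 0.0]
contact_force: [1.6, -0.5, 1.0]
gripper_width: 42.8
```

apply_moves([
  [[0.4,0.4,0,0,0,0,0],[0.8,0.8,0,0,0,0,0],[1,1,0,0,0,0,0]],
])

```text
clock: 11.45
position: [528.0, -179.1, 174.9]
ee_rot: [0.038, 0.999, -0.0, 0.0]
contact_force: [1.3, 0.7, -0.1]
gripper_width: 42.8
```

apply_moves([
  [[0.4,0.4,0,0,0,0,0],[0.8,0.8,0,0,0,0,0],[0.9,1,0,0,0,0,0],[0.9,1,0,0,0,0,0]],
])

```text
clock: 11.85
position: [445.2, -71.7, 175.0]
ee_rot: [0.036, 0.999, -0.0, -0.0]
contact_force: [0.5, -0.7, 0.5]
gripper_width: 42.8
```

```bash
python3 - <<'E'
from h import *
to([640,-285,84],1.496)
d=arm.get_image("top");save(d,"a6.png",crop=(300,140,500,290),scale=4)
E
```

```text
t11.8 pos [445.2 -71.7 175. ] jaw yaw 1.500 w 42.8 F [ 0.5 -0.7  0.5] j [ 0.2   0.24 -0.58  0.   -0.75 -1.85]
  shift [-2.096 -1.989  0.91 ] turn [-0.001 -0.001  0.007]
```

View pics/a6.png

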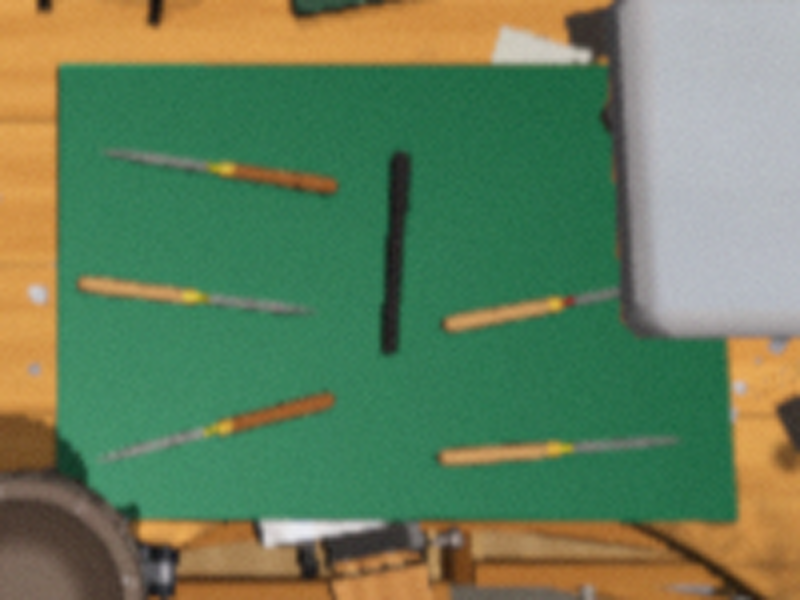

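```bash
cat > files.py <<'E'
from h import *
def files(d,show=True):
    hsv=cv2.cvtColor(d["img"],cv2.COLOR_RGB2HSV)
    pts=proj([[x,y,8] for x,y in((465,-82),(465,-492),(745,-492),(745,-82))],d)
    mat=np.zeros((400,640),np.uint8); cv2.fillPoly(mat,[pts.astype(np.int32)],255)
    ng=cv2.bitwise_not(cv2.inRange(hsv,(60,100,30),(90,255,255)))&mat
    ori=cv2.inRange(hsv,(5,120,100),(35,255,255))&mat
    n,lab=cv2.connectedComponents(ori); out=[]
    for i in range(1,n):
        v,u=np.nonzero(lab==i)
        if len(u)<40 or len(u)>300: continue
        P=back(np.c_[u,v],13,d)[:,:2]; c=P.mean(0); e=np.linalg.svd(P-c,full_matrices=0)[2][0]
        # blade side: search nongreen pixels near the line
        V,U=np.nonzero(ng); Q=back(np.c_[U,V],13,d)[:,:2]-c; t=Q@e; s=Q@[-e[1],e[0]]; k=(abs(s)<7)&(abs(t)<135)
        t=t[k]
        if -t.min()>t.max(): t=-t; e=-e   # now e points to the tip
        # handle end
        th=((P-c)@e); hend=th.min()
        k2=(abs(s)<7)&(abs(Q@e)<135)&(Q@e>-60)
        B=Q[k2]; e2=np.linalg.svd(B-B.mean(0),full_matrices=0)[2][0]; e2*=np.sign(e2@e)
        tip=t.max()
        g=c+e*(hend+58); L=tip-hend
        out.append((g,np.arctan2(-e2[1],-e2[0]),L)); 
        if show: print("grip",g.round(1),"handle dir yaw %.3f (blade yaw %.3f) L %.0f npx %d"%(np.arctan2(-e2[1],-e2[0]),np.arctan2(e2[1],e2[0]),L,len(u)), "tip-based",(c+e*(tip-94)).round(1), "hlen %.0f"%(th.max()-hend))
    return out
if __name__=="__main__":
    d=arm.get_image("top"); f=files(d)
    save(d,"f.png",proj([[*g,13] for g,_,_ in f]+[[*(g-58*np.array([-np.cos(a),-np.sin(a)])),13] for g,a,_ in f]+[[*(g+94*np.array([-np.cos(a),-np.sin(a)])),13] for g,a,_ in f],d),crop=(300,140,500,290),scale=4)
    for m in arm.mark_of("file_1_grip",d): print(round(m["conf"],2),back(m["at"],13,d)[0].round(1))
E
python3 files.py
```

```text
grip [ 676.8 -193.8] handle dir yaw -1.724 (blade yaw 1.417) L 146 npx 100 tip-based [ 675.9 -199.9] hlen 80
grip [ 598.6 -149.1] handle dir yaw 1.449 (blade yaw -1.693) L 143 npx 83 tip-based [ 599.6 -140.5] hlen 78
grip [ 591.1 -375.3] handle dir yaw 1.764 (blade yaw -1.378) L 173 npx 93 tip-based [ 595.1 -396.2] hlen 80
grip [ 519.3 -189.3] handle dir yaw -1.309 (blade yaw 1.833) L 173 npx 101 tip-based [ 514.1 -169.4] hlen 79
grip [ 503.1 -370.9] handle dir yaw 1.653 (blade yaw -1.489) L 144 npx 100 tip-based [ 502.4 -362.6] hlen 79
0.63 [ 597.2 -136.5   13. ]
0.47 [ 676.3 -167.5   13. ]
0.19 [753.3 217.3  13. ]
```

View pics/f.png

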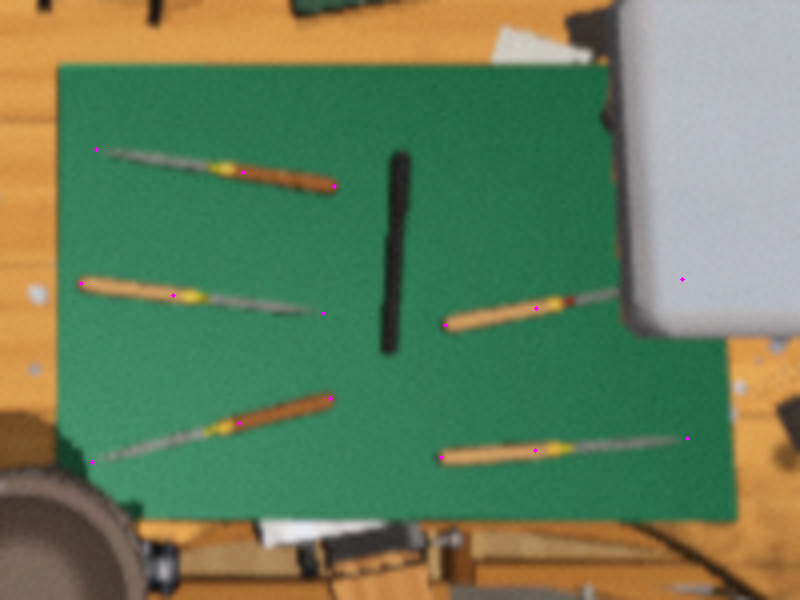

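```bash
cat > plan.py <<'E'
from h import *
def plan(wps):
    """wps: list of (x,y,z,jaw yaw) with yaw continuous (current yaw from joints: j1+j6+pi); prints calls"""
    st=arm.read_state(); p=st["position"].copy(); yaw=st["joints"][0]+st["joints"][5]+np.pi
    y=R.from_quat(st["ee_rot"]).apply([0,1,0]); print("t%.1f"%st["clock"],p.round(1),"yaw j %.3f w %.3f"%(yaw,np.arctan2(y[1],y[0])),"w %.1f"%st["gripper_width"],"j6 %.2f"%st["joints"][5])
    r=R.from_quat(st["ee_rot"]); 
    def rot(yw): Y=np.array([np.cos(yw),np.sin(yw),0]);Z=np.array([0,0,-1.]);return R.from_matrix(np.c_[np.cross(Y,Z),Y,Z])
    for w in wps:
        w=np.array(w,float); n=1; p0,y0=p.copy(),yaw
        while True:
            f=1/n; t=(r.inv().apply((w[:3]-p0))/100*f)
            # try n equal pieces
            ok=True; rr=r; pp=p0; calls=[]
            for i in range(n):
                q=p0+(w[:3]-p0)*(i+1)/n; yy=y0+(w[3]-y0)*(i+1)/n
                s=rr.inv().apply(q-pp)/100; tv=(rr.inv()*rot(yy)).as_rotvec()/.5
                calls.append((s,tv)); ok&=abs(s).max()<=1 and abs(tv).max()<=1
                pp=q; rr=rot(yy)
            if ok: break
            n+=1
        for s,tv in calls: print("   ",s.round(3).tolist(),tv.round(3).tolist(),"rows>=%.1f"%max(np.linalg.norm(s)*2,np.linalg.norm(tv)*.5/.15))
        p,yaw,r=w[:3],w[3],rot(w[3]); print("  ->",w)
E
python3 -c "
from plan import *
plan([(676.8,-195,150,-1.724+1.5*np.pi),(676.8,-195,84,-1.724+1.5*np.pi)])"
```

```text
t12.0 [448.3 -73.7 175.1] yaw j 1.495 w 1.496 w 42.8 j6 -1.84
    [-0.79, -0.347, 0.085] [-0.002, 0.003, -0.993] rows>=3.3
    [-0.529, -0.681, 0.084] [0.0, 0.0, -0.996] rows>=3.3
    [-0.14, -0.851, 0.084] [0.0, 0.0, -0.996] rows>=3.3
  -> [ 676.8        -195.          150.            2.98838898]
    [0.0, 0.0, 0.66] [0.0, 0.0, 0.0] rows>=1.3
  -> [ 676.8        -195.           84.            2.98838898]
```

apply_moves([
  [[-0.79,-0.347,0.085,0,0,-0.3,0.2],[-0.79,-0.347,0.085,0,0,-0.6,0.2],[-0.79,-0.347,0.085,0,0,-0.9,0.2],[-0.79,-0.347,0.085,0,0,-0.993,0.2]],
])

```text
clock: 12.4
position: [525.2, -116.2, 165.0]
ee_rot: [-0.209, 0.978, -0.0, -0.001]
contact_force: [-0.8, -0.4, 0.3]
gripper_width: 51.0
```

apply_moves([
  [[-0.529,-0.681,0.084,0,0,-0.3,0.2],[-0.529,-0.681,0.084,0,0,-0.6,0.2],[-0.529,-0.681,0.084,0,0,-0.9,0.2],[-0.529,-0.681,0.084,0,0,-0.996,0.2]],
])

```text
clock: 12.8
position: [601.1, -157.1, 156.2]
ee_rot: [-0.444, 0.896, -0.0, -0.001]
contact_force: [0.4, -0.3, -0.5]
gripper_width: 51.3
```

apply_moves([
  [[-0.14,-0.851,0.084,0,0,-0.3,0.2],[-0.14,-0.851,0.084,0,0,-0.6,0.2],[-0.14,-0.851,0.084,0,0,-0.9,0.2],[-0.14,-0.851,0.084,0,0,-0.996,0.2],[-0.14,-0.851,0.084,0,0,-0.996,0.2],[-0.14,-0.851,0.084,0,0,-0.996,0.2],[-0.14,-0.851,0.084,0,0,-0.996,0.2]],
])

```text
clock: 13.5
position: [676.1, -195.9, 149.2]
ee_rot: [-0.65, 0.76, -0.0, -0.0]
contact_force: [-0.6, 0.3, 0.0]
gripper_width: 51.1
```

```bash
python3 -c "
from plan import *
plan([(676.8,-195,83,-1.724+1.5*np.pi)])
d=arm.get_image('scene');save(d,'b1.png',crop=(240,180,440,330),scale=4)"
```

```text
t13.5 [ 676.1 -195.9  149.2] yaw j 2.986 w 2.987 w 51.1 j6 -0.10
    [-0.011, -0.006, 0.662] [-0.0, -0.002, -0.004] rows>=1.3
  -> [ 676.8        -195.           83.            2.98838898]
```

View pics/b1.png

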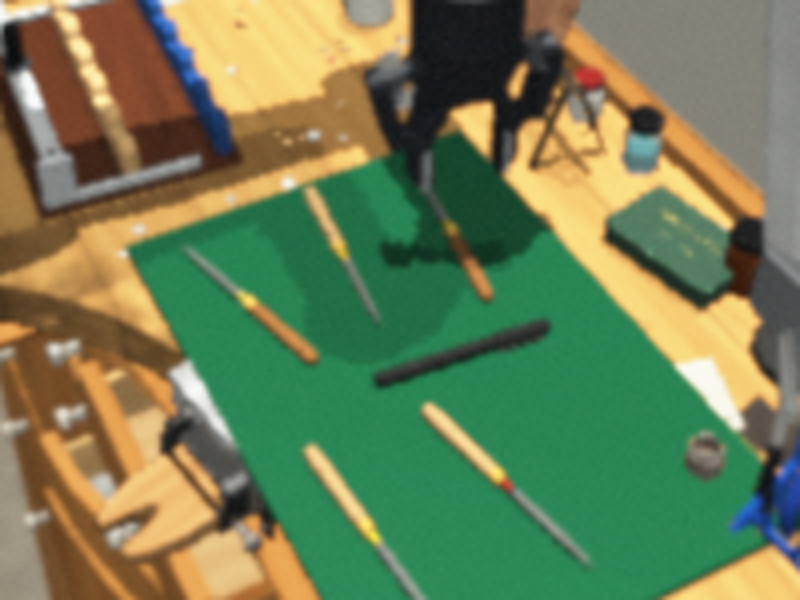

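apply_moves([
  [[0,0,0.3,0,0,0,0.2],[0,0,0.5,0,0,0,0.2],[0,0,0.62,0,0,0,0.2],[0,0,0.66,0,0,0,0.2],[0,0,0.66,0,0,0,-1],[0,0,0.66,0,0,0,-1],[0,0,0.66,0,0,0,-1],[0,0,0.66,0,0,0,-1],[0,0,0.66,0,0,0,-1],[0,0,0.66,0,0,0,-1]],
])

```text
clock: 14.55
position: [676.9, -195.4, 84.9]
ee_rot: [-0.651, 0.759, -0.001, 0.0]
contact_force: [-0.9, 0.3, 5.9]
gripper_width: 7.9
```

apply_moves([
  [[0,0,-0.15,0,0,0,-1],[0,0,-0.4,0,0,0,-1],[0,0,-0.6,0,0,0,-1],[0,0,-0.6,0,0,0,-1],[0,0,-0.6,0,0,0,-1]],
])

```text
clock: 15.05
position: [675.8, -195.2, 143.7]
ee_rot: [-0.651, 0.759, -0.0, -0.0]
contact_force: [-0.3, 0.4, -1.0]
gripper_width: 7.6
```

```bash
python3 -c "
from plan import *
d=arm.get_image('scene');save(d,'b2.png',crop=(240,180,440,330),scale=4)
o=np.array([539,109.3]);yw=-.075
g=o+88*np.array([-np.sin(yw),np.cos(yw)]);print(g)
plan([(g[0],g[1],150,1.496)])"
```

```text
[545.59381424 197.05261599]
t15.1 [ 675.4 -195.2  142.7] yaw j 2.987 w 2.987 w 7.3 j6 -0.10
    [-0.735, 0.377, -0.014] [0.003, -0.001, 0.597] rows>=2.0
    [-0.592, 0.576, -0.015] [0.0, 0.0, 0.596] rows>=2.0
    [-0.396, 0.725, -0.015] [0.0, 0.0, 0.596] rows>=2.0
    [-0.166, 0.809, -0.015] [0.0, 0.0, 0.596] rows>=2.0
    [0.079, 0.822, -0.015] [0.0, 0.0, 0.596] rows>=2.0
  -> [545.59381424 197.05261599 150.           1.496     ]
```

View pics/b2.png

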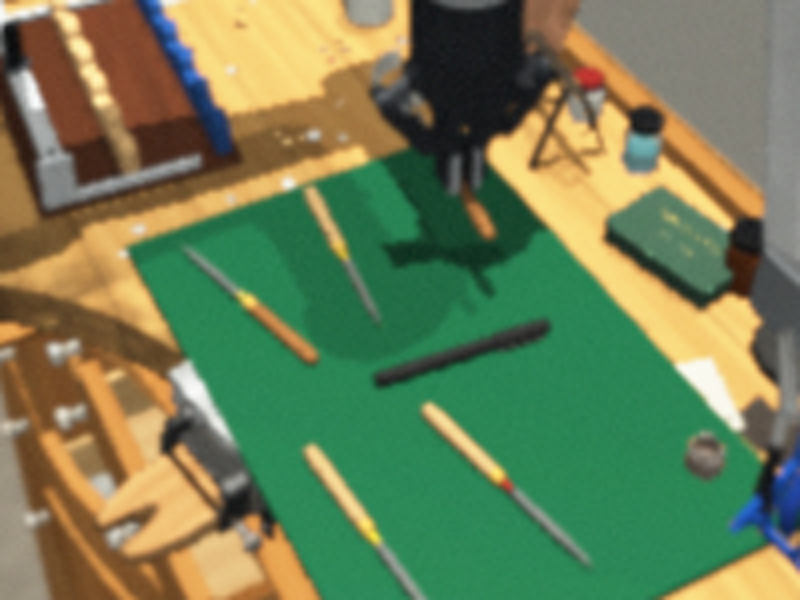

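```bash
python3 -c "
from plan import *
plan([(545.6,197,185,1.496),(545.6,197,130,1.496)])"
```

```text
t15.1 [ 675.4 -195.2  142.7] yaw j 2.987 w 2.987 w 7.3 j6 -0.10
    [-0.735, 0.377, -0.084] [0.003, -0.001, 0.597] rows>=2.0
    [-0.592, 0.576, -0.085] [0.0, 0.0, 0.596] rows>=2.0
    [-0.396, 0.725, -0.085] [0.0, 0.0, 0.596] rows>=2.0
    [-0.166, 0.809, -0.085] [0.0, 0.0, 0.596] rows>=2.0
    [0.079, 0.822, -0.085] [0.0, 0.0, 0.596] rows>=2.0
  -> [545.6   197.    185.      1.496]
    [0.0, 0.0, 0.55] [0.0, 0.0, 0.0] rows>=1.1
  -> [545.6   197.    130.      1.496]
```

apply_moves([
  [[-0.3,0.15,-0.05,0,0,0.2,-1],[-0.6,0.3,-0.08,0,0,0.4,-1],[-0.735,0.377,-0.084,0,0,0.597,-1]],
])

```text
clock: 15.4
position: [648.7, -114.9, 150.5]
ee_rot: [-0.529, 0.848, 0.001, -0.001]
contact_force: [0.3, 0.7, -0.5]
gripper_width: 7.5
```

apply_moves([
  [[-0.2,0.2,-0.03,0,0,0.2,-1],[-0.4,0.4,-0.06,0,0,0.4,-1],[-0.592,0.576,-0.085,0,0,0.596,-1]],
])

```text
clock: 15.7
position: [622.8, -37.5, 158.7]
ee_rot: [-0.397, 0.918, 0.0, -0.002]
contact_force: [0.7, 0.2, -0.5]
gripper_width: 7.8
```

apply_moves([
  [[-0.13,0.24,-0.03,0,0,0.2,-1],[-0.26,0.48,-0.06,0,0,0.4,-1],[-0.396,0.725,-0.085,0,0,0.596,-1]],
])

```text
clock: 16.0
position: [596.9, 40.7, 167.2]
ee_rot: [-0.256, 0.967, -0.0, -0.002]
contact_force: [0.4, 0.3, -0.7]
gripper_width: 7.4
```

apply_moves([
  [[-0.05,0.27,-0.03,0,0,0.2,-1],[-0.1,0.54,-0.06,0,0,0.4,-1],[-0.166,0.809,-0.085,0,0,0.596,-1]],
])

```text
clock: 16.3
position: [570.8, 119.0, 175.7]
ee_rot: [-0.11, 0.994, -0.001, -0.002]
contact_force: [0.9, 0.4, -0.5]
gripper_width: 7.3
```

apply_moves([
  [[0.03,0.27,-0.03,0,0,0.2,-1],[0.06,0.54,-0.06,0,0,0.4,-1],[0.079,0.822,-0.085,0,0,0.596,-1],[0.079,0.822,-0.085,0,0,0.596,-1],[0.079,0.822,-0.085,0,0,0.596,-1],[0.079,0.822,-0.085,0,0,0.596,-1]],
])

```text
clock: 16.9
position: [545.8, 195.9, 184.5]
ee_rot: [0.037, 0.999, -0.001, -0.001]
contact_force: [-0.0, 0.2, -0.1]
gripper_width: 7.6
```

```bash
python3 -c "
from plan import *
plan([(545.6,197,130,1.496)])
d=arm.get_image('scene');save(d,'b3.png',crop=(220,120,380,240),scale=5)
d=arm.get_image('top');save(d,'b3t.png',crop=(160,170,320,290),scale=5)"
```

```text
t16.9 [545.8 195.9 184.5] yaw j 1.497 w 1.498 w 7.6 j6 -2.27
    [0.002, 0.012, 0.545] [-0.004, -0.003, 0.003] rows>=1.1
  -> [545.6   197.    130.      1.496]
```

View pics/b3.png

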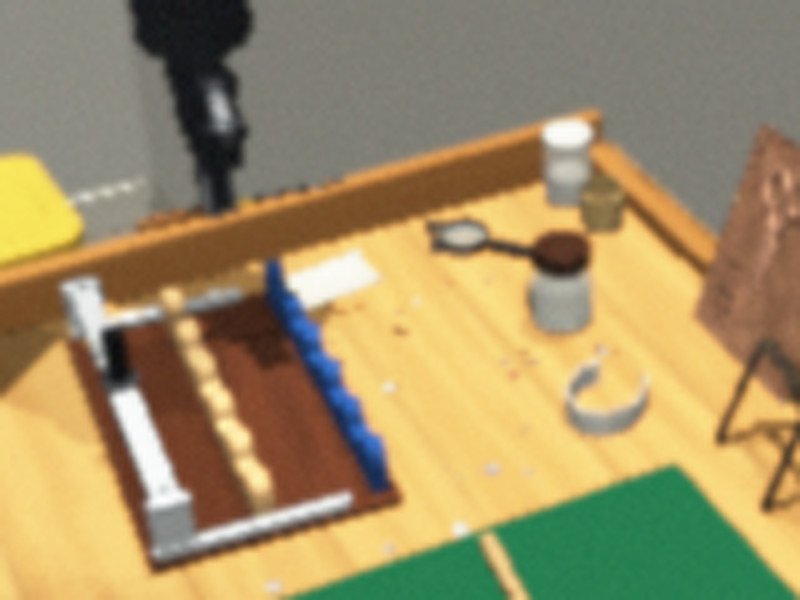

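View pics/b3t.png

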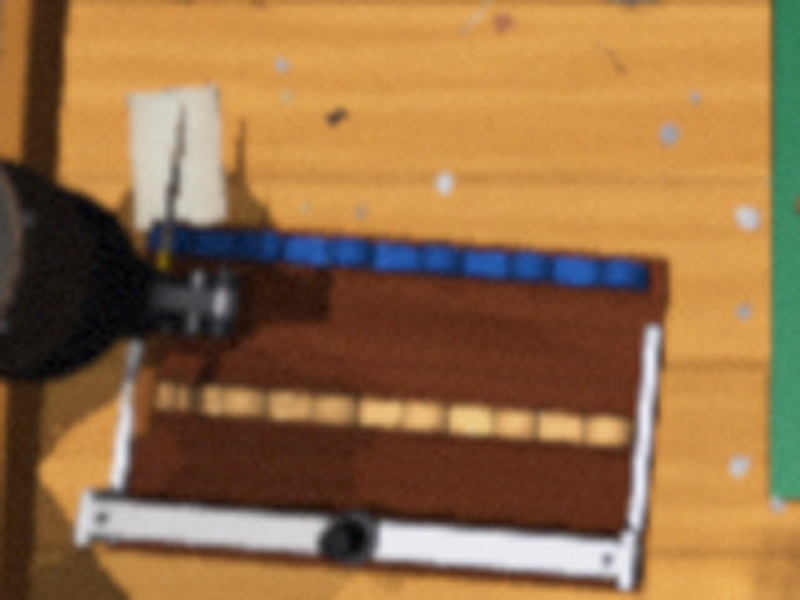

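apply_moves([
  [[0,0.012,0.3,0,0,0,-1],[0,0.012,0.55,0,0,0,-1],[0,0.012,0.7,0,0,0,-1],[0,0.012,0.78,0,0,0,-1],[0,0.012,0.78,0,0,0,-1],[0,0.012,0.78,0,0,0,-1]],
])

```text
clock: 17.6
position: [546.7, 197.7, 108.0]
ee_rot: [0.037, 0.999, -0.0, 0.0]
contact_force: [0.1, -0.2, 0.1]
gripper_width: 7.7
```

```bash
python3 -c "
from plan import *
plan([(545.6,197,104.5,1.496)])
d=arm.get_image('scene');save(d,'b4.png',crop=(220,120,380,240),scale=5)"
```

```text
t17.6 [546.7 197.7 108. ] yaw j 1.496 w 1.497 w 7.7 j6 -2.27
    [0.01, -0.008, 0.035] [-0.001, 0.002, 0.003] rows>=0.1
  -> [545.6   197.    104.5     1.496]
```

View pics/b4.png

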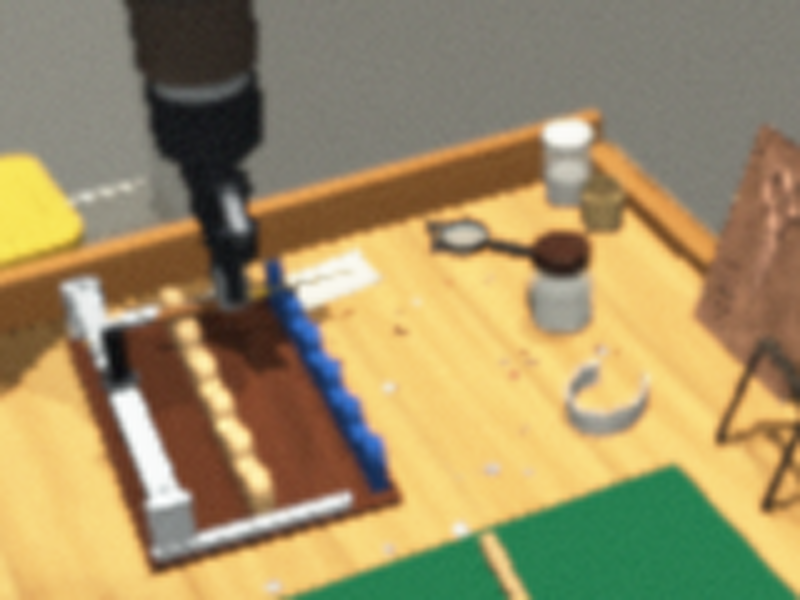

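apply_moves([
  [[0.01,-0.008,0.02,0,0,0,-1],[0.01,-0.008,0.04,0,0,0,-1],[0.01,-0.008,0.04,0,0,0,-1],[0.01,-0.008,0.04,0,0,0,-0.7],[0.01,-0.008,0.04,0,0,0,-0.4],[0.01,-0.008,0.04,0,0,0,-0.4],[0.01,-0.008,0.0,0,0,0,-0.4],[0.01,-0.008,-0.3,0,0,0,-0.4],[0.01,-0.008,-0.7,0,0,0,-0.4]],
])

```text
clock: 18.55
position: [544.1, 196.5, 176.3]
ee_rot: [0.037, 0.999, -0.002, -0.002]
contact_force: [0.3, -0.3, 0.7]
gripper_width: 26.4
```

```bash
python3 -c "
from plan import *
d=arm.get_image('scene');save(d,'b5.png',crop=(220,120,380,240),scale=5)
a=np.pi
plan([(599,-148,160,1.449+np.pi/2)])"
```

```text
t18.6 [547.9 198.4 185.2] yaw j 1.497 w 1.500 w 25.7 j6 -2.27
    [-0.188, -0.855, 0.062] [0.004, 0.021, -0.756] rows>=2.5
    [0.14, -0.864, 0.063] [0.0, 0.0, -0.761] rows>=2.5
    [0.451, -0.75, 0.063] [0.0, 0.0, -0.761] rows>=2.5
    [0.697, -0.529, 0.063] [0.0, 0.0, -0.761] rows>=2.5
  -> [ 599.         -148.          160.            3.01979633]
```

View pics/b5.png

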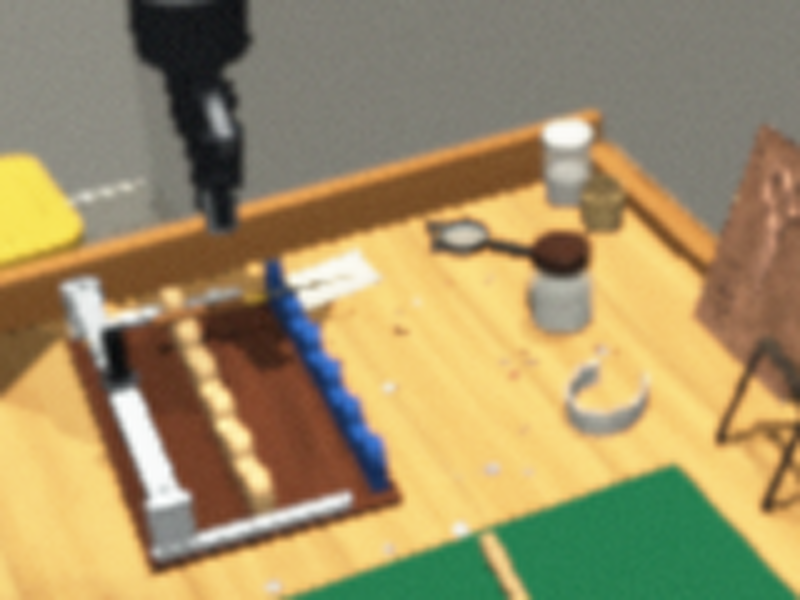

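apply_moves([
  [[-0.06,-0.29,0,0,0,-0.25,0.2],[-0.13,-0.57,0,0,0,-0.5,0.2],[-0.188,-0.855,0,0,0,-0.756,0.2]],
])

```text
clock: 18.9
position: [557.8, 109.9, 178.0]
ee_rot: [-0.155, 0.988, -0.0, 0.0]
contact_force: [-0.1, -0.1, -1.2]
gripper_width: 51.7
```

apply_moves([
  [[0.05,-0.29,0,0,0,-0.25,0.2],[0.09,-0.57,0,0,0,-0.5,0.2],[0.14,-0.864,0,0,0,-0.761,0.2]],
])

```text
clock: 19.2
position: [570.4, 22.9, 177.8]
ee_rot: [-0.339, 0.941, -0.001, 0.0]
contact_force: [-0.4, 0.4, -0.2]
gripper_width: 51.4
```

apply_moves([
  [[0.15,-0.25,0,0,0,-0.25,0.2],[0.3,-0.5,0,0,0,-0.5,0.2],[0.451,-0.75,0,0,0,-0.761,0.2]],
])

```text
clock: 19.5
position: [582.8, -63.9, 177.8]
ee_rot: [-0.51, 0.86, -0.001, -0.0]
contact_force: [0.2, 0.1, -0.0]
gripper_width: 51.2
```

apply_moves([
  [[0.23,-0.18,0,0,0,-0.25,0.2],[0.46,-0.36,0,0,0,-0.5,0.2],[0.697,-0.529,0.1,0,0,-0.761,0.2],[0.697,-0.529,0.2,0,0,-0.761,0.2],[0.697,-0.529,0.2,0,0,-0.761,0.2],[0.697,-0.529,0.2,0,0,-0.761,0.2]],
])

```text
clock: 20.1
position: [595.1, -148.7, 157.6]
ee_rot: [-0.662, 0.75, -0.0, -0.001]
contact_force: [-0.1, -0.1, -0.7]
gripper_width: 51.0
```

```bash
python3 -c "
from plan import *
from files import files
d=arm.get_image('top');save(d,'b6.png',crop=(160,150,400,300),scale=3.3); files(d)
plan([(599,-148,84.5,1.449+np.pi/2)])"
```

```text
grip [ 591.  -375.3] handle dir yaw 1.761 (blade yaw -1.380) L 173 npx 90 tip-based [ 595.1 -396.2] hlen 80
grip [ 519.  -189.4] handle dir yaw -1.318 (blade yaw 1.824) L 146 npx 99 tip-based [ 520.4 -194.9] hlen 79
grip [ 502.8 -370.9] handle dir yaw 1.653 (blade yaw -1.489) L 144 npx 96 tip-based [ 502.2 -362.6] hlen 79
t20.1 [ 595.4 -148.5  158. ] yaw j 3.017 w 3.018 w 51.2 j6 -0.14
    [-0.01, -0.035, 0.735] [-0.001, -0.002, -0.004] rows>=1.5
  -> [ 599.         -148.           84.5           3.01979633]
```

View pics/b6.png

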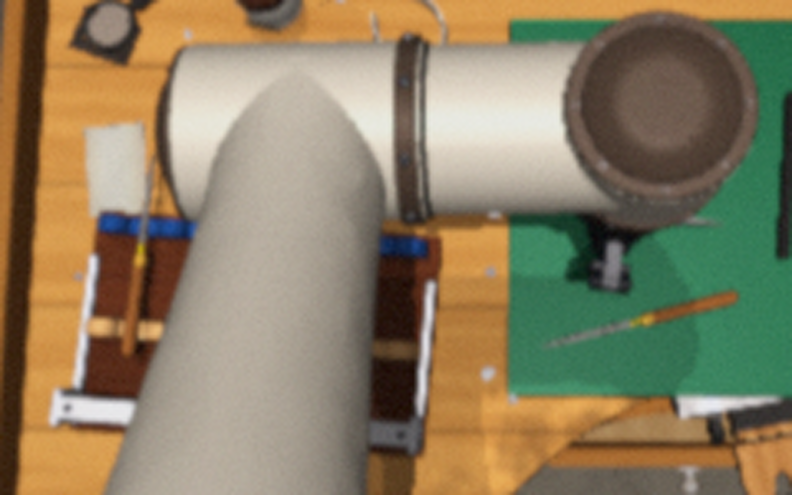

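apply_moves([
  [[-0.01,-0.035,0.3,0,0,0,0.2],[-0.01,-0.035,0.55,0,0,0,0.2],[-0.01,-0.035,0.7,0,0,0,0.2],[-0.01,-0.035,0.735,0,0,0,0.2],[-0.01,-0.035,0.735,0,0,0,-1],[-0.01,-0.035,0.735,0,0,0,-1],[-0.01,-0.035,0.735,0,0,0,-1],[-0.01,-0.035,0.735,0,0,0,-1],[-0.01,-0.035,0.735,0,0,0,-1]],
])

```text
clock: 21.05
position: [599.7, -148.7, 85.8]
ee_rot: [-0.662, 0.75, -0.001, 0.001]
contact_force: [-1.3, 2.3, 7.0]
gripper_width: 7.7
```

apply_moves([
  [[0,0,-0.15,0,0,0,-1],[0,0,-0.4,0,0,0,-1],[0,0,-0.7,0,0,0,-1],[0,0,-0.9,0,0,0,-1],[0,0,-0.9,0,0,0,-1],[0,0,-0.9,0,0,0,-1]],
])

```text
clock: 21.65
position: [598.5, -148.7, 174.1]
ee_rot: [-0.662, 0.75, -0.0, -0.0]
contact_force: [-0.3, -0.4, -1.7]
gripper_width: 7.5
```

```bash
python3 -c "
from plan import *
o=np.array([539,109.3]);yw=-.075
g=o+44*np.array([-np.sin(yw),np.cos(yw)]);print(g)
plan([(g[0],g[1],180,1.496+np.pi)])"
```

```text
[542.29690712 153.176308  ]
t21.6 [ 598.5 -148.7  174.1] yaw j 3.016 w 3.016 w 7.5 j6 -0.14
    [-0.731, 0.234, -0.015] [0.0, -0.001, -0.81] rows>=2.7
    [-0.764, -0.074, -0.015] [0.0, 0.0, -0.811] rows>=2.7
    [-0.673, -0.369, -0.015] [0.0, 0.0, -0.811] rows>=2.7
    [-0.473, -0.605, -0.015] [0.0, 0.0, -0.811] rows>=2.7
  -> [542.29690712 153.176308   180.           4.63759265]
```

apply_moves([
  [[-0.24,0.08,0,0,0,-0.27,-1],[-0.49,0.16,-0.03,0,0,-0.54,-1],[-0.731,0.234,-0.05,0,0,-0.81,-1]],
])

```text
clock: 21.95
position: [583.5, -72.8, 177.2]
ee_rot: [0.8, -0.6, -0.001, 0.002]
contact_force: [0.7, 0.1, -0.8]
gripper_width: 7.5
```

apply_moves([
  [[-0.25,-0.02,0,0,0,-0.27,-1],[-0.5,-0.05,0,0,0,-0.54,-1],[-0.764,-0.074,-0.015,0,0,-0.811,-1]],
])

```text
clock: 22.25
position: [569.4, 2.8, 178.6]
ee_rot: [0.905, -0.426, -0.001, 0.002]
contact_force: [0.1, 0.4, -0.7]
gripper_width: 7.4
```

apply_moves([
  [[-0.22,-0.12,0,0,0,-0.27,-1],[-0.45,-0.24,0,0,0,-0.54,-1],[-0.673,-0.369,0,0,0,-0.811,-1]],
])

```text
clock: 22.55
position: [555.3, 78.3, 178.7]
ee_rot: [0.972, -0.235, -0.001, 0.001]
contact_force: [1.2, 0.4, -0.0]
gripper_width: 7.4
```

apply_moves([
  [[-0.16,-0.2,0,0,0,-0.27,-1],[-0.32,-0.4,0,0,0,-0.54,-1],[-0.473,-0.605,0.2,0,0,-0.811,-1],[-0.473,-0.605,0.45,0,0,-0.811,-1],[-0.473,-0.605,0.5,0,0,-0.811,-1],[-0.473,-0.605,0.5,0,0,-0.811,-1],[-0.473,-0.605,0.5,0,0,-0.811,-1]],
])

```text
clock: 23.25
position: [542.9, 152.7, 130.7]
ee_rot: [0.999, -0.037, 0.0, 0.001]
contact_force: [0.3, 0.5, -0.5]
gripper_width: 7.4
```

```bash
python3 -c "
from plan import *
plan([(542.3,153.2,104.5,1.496+np.pi)])
d=arm.get_image('top');save(d,'b7.png',crop=(160,170,320,290),scale=5)"
```

```text
t23.2 [542.9 152.7 130.7] yaw j 4.637 w -1.645 w 7.4 j6 0.93
    [-0.006, -0.005, 0.262] [0.002, -0.0, 0.001] rows>=0.5
  -> [542.3        153.2        104.5          4.63759265]
```

View pics/b7.png

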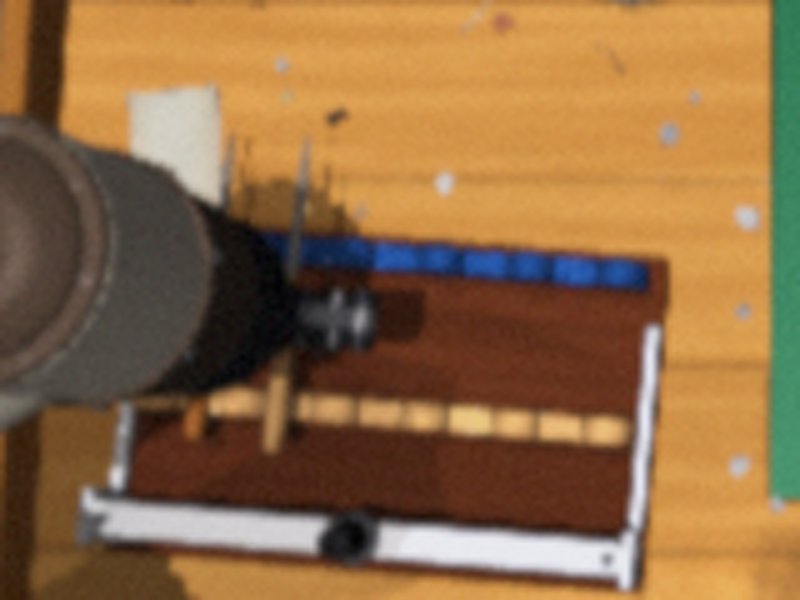

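apply_moves([
  [[-0.006,-0.005,0.15,0,0,0,-1],[-0.006,-0.005,0.23,0,0,0,-1],[-0.006,-0.005,0.262,0,0,0,-1],[-0.006,-0.005,0.262,0,0,0,-1],[-0.006,-0.005,0.262,0,0,0,-0.7],[-0.006,-0.005,0.262,0,0,0,-0.4],[-0.006,-0.005,0.262,0,0,0,-0.4],[-0.006,-0.005,0.2,0,0,0,-0.4],[-0.006,-0.005,-0.1,0,0,0,-0.4],[-0.006,-0.005,-0.4,0,0,0,-0.4]],
])

```text
clock: 24.3
position: [541.7, 153.4, 170.8]
ee_rot: [0.999, -0.037, -0.001, 0.001]
contact_force: [0.6, -0.1, 0.0]
gripper_width: 25.3
```

```bash
python3 -c "
from plan import *
plan([(519,-188,165,-1.318+1.5*np.pi)])"
```

```text
t24.3 [541.7 153.4 170.8] yaw j 4.638 w -1.644 w 25.3 j6 0.93
    [0.006, 0.855, 0.017] [0.005, 0.003, 0.623] rows>=2.1
    [0.268, 0.812, 0.015] [0.0, 0.0, 0.622] rows>=2.1
    [0.504, 0.691, 0.015] [0.0, 0.0, 0.622] rows>=2.1
    [0.691, 0.504, 0.015] [0.0, 0.0, 0.622] rows>=2.1
  -> [ 519.         -188.          165.            3.39438898]
```

apply_moves([
  [[0,0.28,0,0,0,0.2,0.2],[0,0.57,0,0,0,0.4,0.2],[0.006,0.855,0,0,0,0.623,0.2]],
])

```text
clock: 24.6
position: [536.1, 67.7, 171.3]
ee_rot: [0.981, -0.193, 0.001, 0.0]
contact_force: [-0.4, 0.0, -0.1]
gripper_width: 51.0
```

apply_moves([
  [[0.09,0.27,0,0,0,0.2,0.2],[0.18,0.54,0,0,0,0.4,0.2],[0.268,0.812,0,0,0,0.622,0.2]],
])

```text
clock: 24.9
position: [530.5, -18.1, 171.1]
ee_rot: [0.939, -0.343, 0.0, 0.0]
contact_force: [-0.6, 0.3, -0.6]
gripper_width: 51.3
```

apply_moves([
  [[0.17,0.23,0,0,0,0.2,0.2],[0.33,0.46,0,0,0,0.4,0.2],[0.504,0.691,0,0,0,0.622,0.2]],
])

```text
clock: 25.2
position: [524.8, -103.4, 171.2]
ee_rot: [0.875, -0.484, 0.0, 0.0]
contact_force: [-0.6, 0.2, 0.1]
gripper_width: 51.5
```

apply_moves([
  [[0.23,0.17,0,0,0,0.2,0.2],[0.46,0.34,0.05,0,0,0.4,0.2],[0.691,0.504,0.1,0,0,0.622,0.2],[0.691,0.504,0.2,0,0,0.622,0.2],[0.691,0.504,0.2,0,0,0.622,0.2],[0.691,0.504,0.2,0,0,0.622,0.2]],
])

```text
clock: 25.8
position: [519.2, -187.1, 150.8]
ee_rot: [0.791, -0.612, 0.0, 0.001]
contact_force: [0.1, -0.5, 0.4]
gripper_width: 51.3
```

```bash
python3 -c "
from plan import *
from files import files
d=arm.get_image('top');save(d,'b8.png',crop=(160,150,500,300),scale=2.3); files(d)
d=arm.get_image('scene');save(d,'b8s.png',crop=(220,130,460,330),scale=3.3)
plan([(519,-188,84.5,-1.318+1.5*np.pi)])"
```

```text
grip [ 584.3 -339.9] handle dir yaw -1.380 (blade yaw 1.761) L 173 npx 86 tip-based [ 580.4 -319.6] hlen 74
grip [ 500.2 -334.3] handle dir yaw -1.494 (blade yaw 1.647) L 172 npx 93 tip-based [ 498.6 -314. ] hlen 74
t25.9 [ 519.6 -186.9  151.3] yaw j 3.395 w -2.887 w 51.5 j6 0.30
    [0.008, 0.009, 0.668] [-0.001, -0.003, 0.003] rows>=1.3
  -> [ 519.         -188.           84.5           3.39438898]
```

View pics/b8.png

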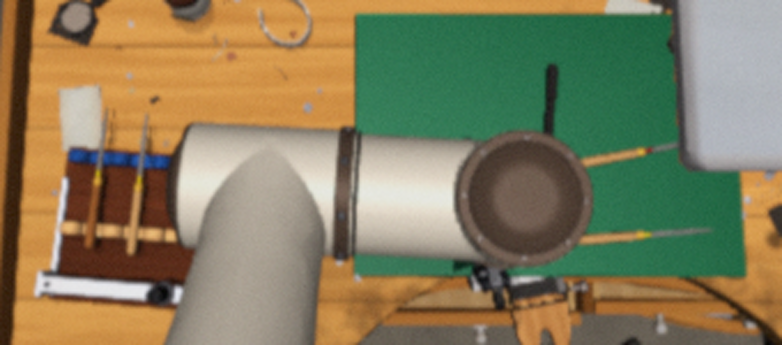

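View pics/b8s.png

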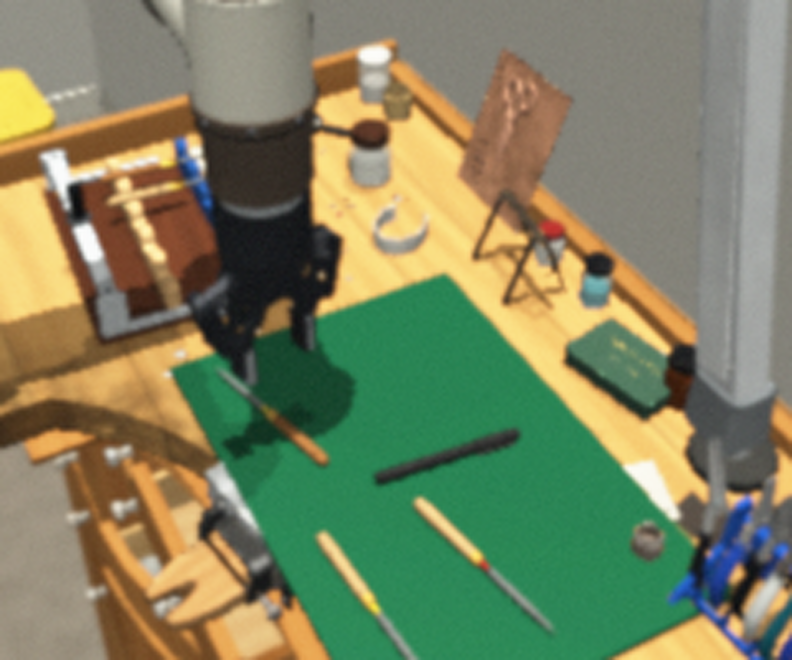

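apply_moves([
  [[0.008,0.009,0.3,0,0,0,0.2],[0.008,0.009,0.52,0,0,0,0.2],[0.008,0.009,0.64,0,0,0,0.2],[0.008,0.009,0.665,0,0,0,0.2],[0.008,0.009,0.665,0,0,0,-1],[0.008,0.009,0.665,0,0,0,-1],[0.008,0.009,0.665,0,0,0,-1],[0.008,0.009,0.665,0,0,0,-1],[0.008,0.009,0.665,0,0,0,-1]],
])

```text
clock: 26.8
position: [519.3, -188.8, 85.6]
ee_rot: [0.791, -0.612, 0.001, -0.0]
contact_force: [-1.0, 1.9, 6.0]
gripper_width: 7.3
```

apply_moves([
  [[0,0,-0.15,0,0,0,-1],[0,0,-0.4,0,0,0,-1],[0,0,-0.7,0,0,0,-1],[0,0,-0.9,0,0,0,-1],[0,0,-0.9,0,0,0,-1],[0,0,-0.9,0,0,0,-1]],
])

```text
clock: 27.4
position: [518.2, -188.6, 174.2]
ee_rot: [0.79, -0.613, 0.0, 0.0]
contact_force: [-0.1, -0.5, -0.1]
gripper_width: 7.5
```

```bash
python3 -c "
from plan import *
o=np.array([539,109.3]);yw=-.075
g=o;print(g)
plan([(g[0],g[1],180,1.496)])"
```

```text
[539.  109.3]
t27.4 [ 518.2 -188.6  174.2] yaw j 3.393 w -2.890 w 7.5 j6 0.31
    [-0.708, -0.236, -0.015] [-0.0, -0.001, 0.949] rows>=3.2
    [-0.738, 0.114, -0.015] [0.0, 0.0, 0.949] rows>=3.2
    [-0.604, 0.438, -0.015] [0.0, 0.0, 0.949] rows>=3.2
    [-0.338, 0.666, -0.015] [0.0, 0.0, 0.949] rows>=3.2
  -> [539.    109.3   180.      1.496]
```

apply_moves([
  [[-0.2,-0.07,-0.1,0,0,0.25,-1],[-0.4,-0.13,-0.2,0,0,0.5,-1],[-0.6,-0.2,-0.2,0,0,0.75,-1],[-0.708,-0.236,-0.2,0,0,0.949,-1]],
])

```text
clock: 27.8
position: [523.1, -113.0, 192.8]
ee_rot: [-0.623, 0.782, 0.001, -0.001]
contact_force: [-1.1, -0.4, -0.8]
gripper_width: 7.3
```

apply_moves([
  [[-0.2,0.03,0,0,0,0.25,-1],[-0.4,0.06,0,0,0,0.5,-1],[-0.6,0.09,0,0,0,0.75,-1],[-0.738,0.114,0,0,0,0.949,-1]],
])

```text
clock: 28.2
position: [528.1, -38.7, 192.4]
ee_rot: [-0.421, 0.907, 0.0, -0.002]
contact_force: [-0.1, 0.1, -0.1]
gripper_width: 7.3
```

apply_moves([
  [[-0.15,0.11,0,0,0,0.25,-1],[-0.3,0.22,0,0,0,0.5,-1],[-0.45,0.33,0,0,0,0.75,-1],[-0.604,0.438,0,0,0,0.949,-1]],
])

```text
clock: 28.6
position: [533.1, 35.2, 192.2]
ee_rot: [-0.196, 0.981, -0.001, -0.002]
contact_force: [0.3, 0.2, 0.3]
gripper_width: 7.4
```

apply_moves([
  [[-0.08,0.17,0,0,0,0.25,-1],[-0.17,0.34,0,0,0,0.5,-1],[-0.26,0.5,0,0,0,0.75,-1],[-0.338,0.666,0.2,0,0,0.949,-1],[-0.338,0.666,0.5,0,0,0.949,-1],[-0.338,0.666,0.6,0,0,0.949,-1],[-0.338,0.666,0.6,0,0,0.949,-1],[-0.338,0.666,0.6,0,0,0.949,-1]],
])

```text
clock: 29.4
position: [539.5, 108.9, 134.1]
ee_rot: [0.037, 0.999, -0.001, -0.0]
contact_force: [0.3, 1.1, 1.3]
gripper_width: 7.7
```

```bash
python3 -c "
from plan import *
plan([(539,109.3,104.5,1.496)])
d=arm.get_image('top');save(d,'b9.png',crop=(160,170,320,290),scale=5)"
```

```text
t29.4 [539.5 108.9 134.1] yaw j 1.495 w 1.496 w 7.7 j6 -2.14
    [0.005, 0.004, 0.296] [-0.003, -0.0, 0.0] rows>=0.6
  -> [539.    109.3   104.5     1.496]
```

View pics/b9.png

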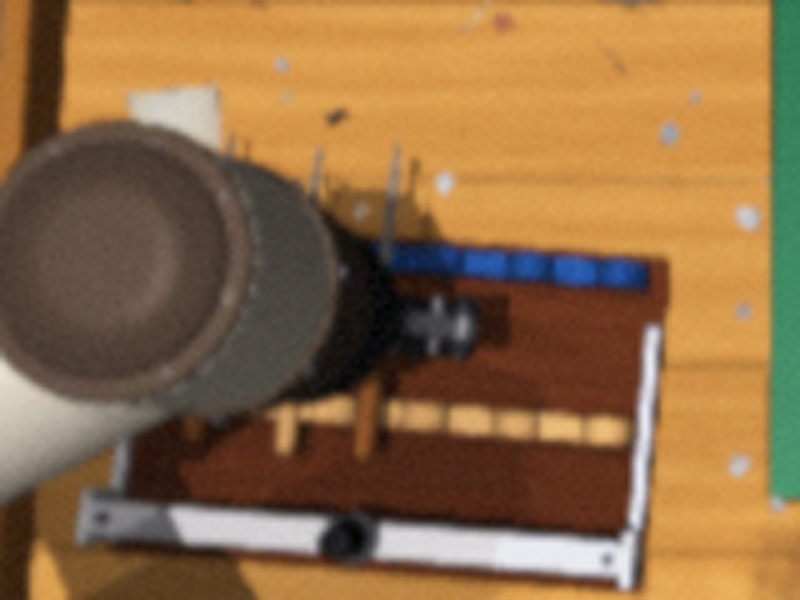

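Held and aligned with the middle groove. Lowering and releasing.

apply_moves([
  [[0.005,0.004,0.18,0,0,0,-1],[0.005,0.004,0.27,0,0,0,-1],[0.005,0.004,0.296,0,0,0,-1],[0.005,0.004,0.296,0,0,0,-1],[0.005,0.004,0.296,0,0,0,-0.7],[0.005,0.004,0.296,0,0,0,-0.4],[0.005,0.004,0.296,0,0,0,-0.4],[0.005,0.004,0.24,0,0,0,-0.4],[0.005,0.004,-0.1,0,0,0,-0.4],[0.005,0.004,-0.4,0,0,0,-0.4]],
])

```text
clock: 30.45
position: [538.7, 109.6, 174.8]
ee_rot: [0.037, 0.999, -0.001, -0.0]
contact_force: [0.4, 0.6, 0.2]
gripper_width: 25.8
```

```bash
python3 -c "
from plan import *
from files import files
d=arm.get_image('top'); files(d)
plan([(591,-375,165,1.761+.5*np.pi)])"
```

```text
grip [ 591.3 -375.2] handle dir yaw 1.769 (blade yaw -1.373) L 174 npx 89 tip-based [ 595.6 -396.8] hlen 80
grip [ 503.  -370.9] handle dir yaw 1.651 (blade yaw -1.491) L 144 npx 98 tip-based [ 502.3 -362.6] hlen 79
t30.5 [541.4 110.5 180.7] yaw j 1.495 w 1.498 w 25.9 j6 -2.14
    [-0.169, -0.961, 0.03] [0.002, 0.019, -0.729] rows>=2.4
    [0.184, -0.959, 0.031] [0.0, 0.0, -0.735] rows>=2.4
    [0.516, -0.828, 0.031] [0.0, 0.0, -0.735] rows>=2.4
    [0.779, -0.588, 0.031] [0.0, 0.0, -0.735] rows>=2.4
    [0.938, -0.269, 0.031] [-0.0, 0.0, -0.735] rows>=2.4
  -> [ 591.         -375.          165.            3.33179633]
```

```bash
python3 - <<'E'
from h import *
d=arm.get_image("top"); s=arm.get_image("scene"); save(s,"s9.png")
for z in (300,400,500,600,700,800):
    P=back([(457,140),(457,220),(540,140),(540,220),(630,140),(630,220)],z,d); print(z,P[:,:2].round(0).tolist()); print("   ",proj(P,s).round(0).tolist())
E
```

```text
300 [[699.0, -339.0], [554.0, -331.0], [699.0, -488.0], [554.0, -475.0], [699.0, -651.0], [555.0, -633.0]]
    [[400.0, 183.0], [340.0, 200.0], [447.0, 223.0], [379.0, 243.0], [519.0, 283.0], [439.0, 310.0]]
400 [[667.0, -302.0], [544.0, -295.0], [667.0, -429.0], [544.0, -418.0], [668.0, -567.0], [545.0, -552.0]]
    [[382.0, 139.0], [328.0, 152.0], [421.0, 168.0], [360.0, 183.0], [479.0, 210.0], [408.0, 229.0]]
500 [[635.0, -265.0], [534.0, -260.0], [636.0, -370.0], [534.0, -361.0], [636.0, -484.0], [535.0, -471.0]]
    [[362.0, 89.0], [313.0, 98.0], [393.0, 108.0], [339.0, 118.0], [437.0, 135.0], [376.0, 147.0]]
600 [[604.0, -228.0], [524.0, -224.0], [604.0, -311.0], [524.0, -304.0], [604.0, -400.0], [525.0, -390.0]]
    [[338.0, 31.0], [297.0, 37.0], [362.0, 42.0], [317.0, 48.0], [394.0, 56.0], [344.0, 63.0]]
700 [[572.0, -192.0], [514.0, -189.0], [572.0, -252.0], [514.0, -246.0], [572.0, -317.0], [515.0, -309.0]]
    [[312.0, -35.0], [279.0, -33.0], [328.0, -32.0], [293.0, -29.0], [349.0, -28.0], [310.0, -25.0]]
800 [[541.0, -155.0], [504.0, -153.0], [541.0, -192.0], [504.0, -189.0], [541.0, -233.0], [505.0, -228.0]]
    [[280.0, -113.0], [258.0, -113.0], [290.0, -115.0], [266.0, -115.0], [301.0, -117.0], [276.0, -117.0]]
```

View pics/s9.png

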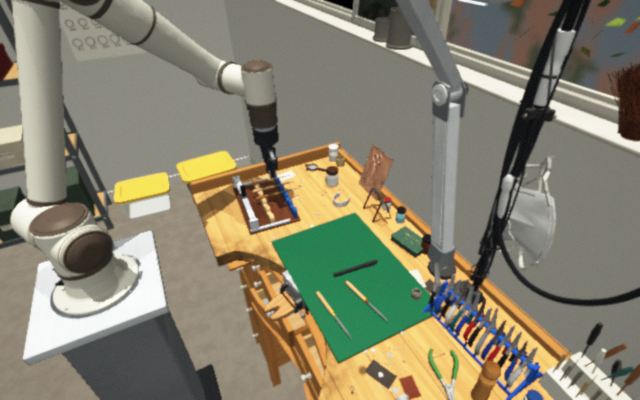

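apply_moves([
  [[-0.06,-0.32,0,0,0,-0.25,0.2],[-0.12,-0.64,0,0,0,-0.5,0.2],[-0.169,-0.961,0,0,0,-0.735,0.2]],
])

```text
clock: 30.9
position: [547.9, 11.7, 173.2]
ee_rot: [-0.149, 0.989, -0.001, -0.001]
contact_force: [-0.6, -0.3, 0.0]
gripper_width: 50.8
```

apply_moves([
  [[0.06,-0.32,0,0,0,-0.25,0.2],[0.12,-0.64,0,0,0,-0.5,0.2],[0.184,-0.959,0,0,0,-0.735,0.2]],
])

```text
clock: 31.2
position: [557.9, -85.9, 173.2]
ee_rot: [-0.327, 0.945, -0.0, -0.001]
contact_force: [0.5, 1.3, -0.2]
gripper_width: 51.0
```

apply_moves([
  [[0.17,-0.28,0,0,0,-0.25,0.2],[0.34,-0.55,0,0,0,-0.5,0.2],[0.516,-0.828,0,0,0,-0.735,0.2]],
])

```text
clock: 31.5
position: [567.9, -182.8, 173.1]
ee_rot: [-0.494, 0.87, 0.0, -0.001]
contact_force: [0.6, -0.0, 0.5]
gripper_width: 51.2
```

apply_moves([
  [[0.26,-0.2,0,0,0,-0.25,0.2],[0.52,-0.39,0,0,0,-0.5,0.2],[0.779,-0.588,0,0,0,-0.735,0.2]],
])

```text
clock: 31.8
position: [578.0, -279.8, 173.1]
ee_rot: [-0.644, 0.765, 0.001, -0.001]
contact_force: [0.5, -0.1, 0.3]
gripper_width: 51.0
```

apply_moves([
  [[0.31,-0.09,0,0,0,-0.25,0.2],[0.62,-0.18,0.05,0,0,-0.5,0.2],[0.938,-0.269,0.1,0,0,-0.735,0.2],[0.938,-0.269,0.2,0,0,-0.735,0.2],[0.938,-0.269,0.2,0,0,-0.735,0.2],[0.938,-0.269,0.2,0,0,-0.735,0.2]],
])

```text
clock: 32.4
position: [588.2, -374.9, 153.4]
ee_rot: [0.772, -0.636, -0.001, 0.001]
contact_force: [0.2, 0.6, 0.1]
gripper_width: 51.0
```

```bash
python3 -c "
from plan import *
from files import files
d=arm.get_image('top'); files(d);save(d,'c1.png',crop=(160,150,500,300),scale=2.3)
d=arm.get_image('scene');save(d,'c1s.png',crop=(220,130,460,370),scale=2.5)
plan([(591.2,-374,84.5,1.765+.5*np.pi)])"
```

```text
grip [ 499.9 -334.3] handle dir yaw -1.488 (blade yaw 1.654) L 159 npx 60 tip-based [ 499.4 -327.7] hlen 47
t32.5 [ 589.  -374.7  154.8] yaw j 3.334 w -2.949 w 51.0 j6 0.53
    [-0.003, -0.024, 0.703] [0.001, -0.002, -0.002] rows>=1.4
  -> [ 591.2        -374.           84.5           3.33579633]
```

View pics/c1.png

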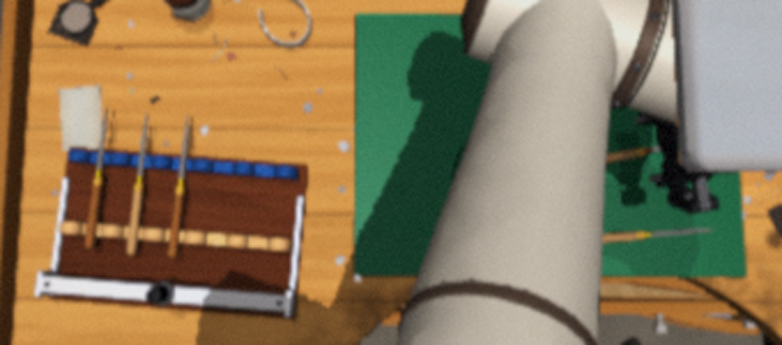

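View pics/c1s.png

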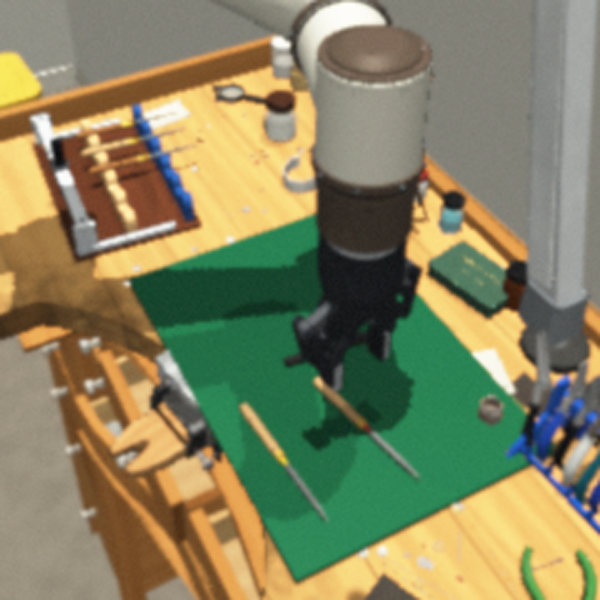

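apply_moves([
  [[0,-0.024,0.3,0,0,0,0.2],[0,-0.024,0.52,0,0,0,0.2],[0,-0.024,0.65,0,0,0,0.2],[0,-0.024,0.69,0,0,0,0.2],[0,-0.024,0.69,0,0,0,-1],[0,-0.024,0.69,0,0,0,-1],[0,-0.024,0.69,0,0,0,-1],[0,-0.024,0.69,0,0,0,-1],[0,-0.024,0.69,0,0,0,-1]],
])

```text
clock: 33.4
position: [591.8, -375.6, 87.1]
ee_rot: [0.772, -0.636, 0.002, 0.0]
contact_force: [-0.2, 0.6, 5.8]
gripper_width: 7.3
```

apply_moves([
  [[0,0,-0.15,0,0,0,-1],[0,0,-0.4,0,0,0,-1],[0,0,-0.7,0,0,0,-1],[0,0,-0.9,0,0,0,-1],[0,0,-0.9,0,0,0,-1],[0,0,-0.9,0,0,0,-1]],
])

```text
clock: 34.0
position: [590.8, -375.1, 175.9]
ee_rot: [0.771, -0.636, 0.0, 0.0]
contact_force: [-0.3, 0.7, -1.0]
gripper_width: 7.2
```

```bash
python3 -c "
from plan import *
o=np.array([539,109.3]);yw=-.075
g=o-44*np.array([-np.sin(yw),np.cos(yw)]);print(g)
d=arm.get_image('scene');save(d,'c2s.png',crop=(220,130,460,370),scale=2.5)
plan([(g[0],g[1],190,1.496+np.pi)])"
```

```text
[535.70309288  65.423692  ]
t34.0 [ 590.4 -375.   174.7] yaw j 3.333 w -2.950 w 7.2 j6 0.53
    [-0.886, -0.06, -0.03] [0.003, 0.001, -0.521] rows>=1.8
    [-0.84, -0.287, -0.031] [0.0, 0.0, -0.522] rows>=1.8
    [-0.738, -0.494, -0.031] [0.0, 0.0, -0.522] rows>=1.8
    [-0.585, -0.667, -0.031] [0.0, 0.0, -0.522] rows>=1.8
    [-0.393, -0.796, -0.031] [0.0, 0.0, -0.522] rows>=1.8
  -> [535.70309288  65.423692   190.           4.63759265]
```

View pics/c2s.png

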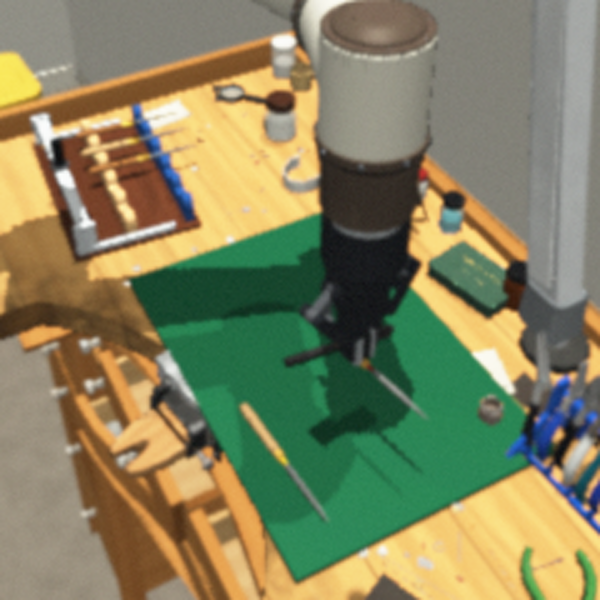

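apply_moves([
  [[-0.3,-0.02,0,0,0,-0.17,-1],[-0.6,-0.04,0,0,0,-0.34,-1],[-0.886,-0.06,-0.03,0,0,-0.521,-1]],
])

```text
clock: 34.35
position: [578.6, -286.0, 175.9]
ee_rot: [0.848, -0.529, -0.002, 0.001]
contact_force: [0.5, 1.2, -0.5]
gripper_width: 7.2
```

apply_moves([
  [[-0.28,-0.1,0,0,0,-0.17,-1],[-0.56,-0.19,0,0,0,-0.34,-1],[-0.84,-0.287,-0.03,0,0,-0.522,-1]],
])

```text
clock: 34.65
position: [567.7, -197.8, 179.2]
ee_rot: [0.91, -0.414, -0.002, 0.001]
contact_force: [0.5, 0.1, 0.4]
gripper_width: 7.0
```

apply_moves([
  [[-0.25,-0.16,0,0,0,-0.17,-1],[-0.5,-0.33,0,0,0,-0.34,-1],[-0.738,-0.494,-0.03,0,0,-0.522,-1]],
])

```text
clock: 34.95
position: [556.8, -109.7, 182.4]
ee_rot: [0.956, -0.292, -0.002, 0.001]
contact_force: [0.6, 0.7, -0.0]
gripper_width: 6.9
```

apply_moves([
  [[-0.2,-0.22,0,0,0,-0.17,-1],[-0.4,-0.44,0,0,0,-0.34,-1],[-0.585,-0.667,-0.03,0,0,-0.522,-1]],
])

```text
clock: 35.25
position: [545.8, -21.9, 185.3]
ee_rot: [0.986, -0.165, -0.002, 0.001]
contact_force: [0.9, 0.2, -1.0]
gripper_width: 7.3
```

apply_moves([
  [[-0.13,-0.27,0,0,0,-0.17,-1],[-0.26,-0.54,0,0,0,-0.34,-1],[-0.393,-0.796,0.1,0,0,-0.522,-1],[-0.393,-0.796,0.4,0,0,-0.522,-1],[-0.393,-0.796,0.55,0,0,-0.522,-1],[-0.393,-0.796,0.55,0,0,-0.522,-1],[-0.393,-0.796,0.55,0,0,-0.522,-1]],
])

```text
clock: 35.95
position: [536.1, 65.0, 131.4]
ee_rot: [0.999, -0.037, -0.001, 0.001]
contact_force: [0.3, -0.5, -0.1]
gripper_width: 7.1
```

```bash
python3 -c "
from plan import *
plan([(535.7,65.4,105,1.496+np.pi)])
d=arm.get_image('top');save(d,'c3.png',crop=(160,170,320,290),scale=5)"
```

```text
t36.0 [536.1  65.  131.4] yaw j 4.637 w -1.645 w 7.1 j6 1.07
    [-0.004, -0.005, 0.264] [0.004, 0.003, 0.001] rows>=0.5
  -> [535.7         65.4        105.           4.63759265]
```

View pics/c3.png

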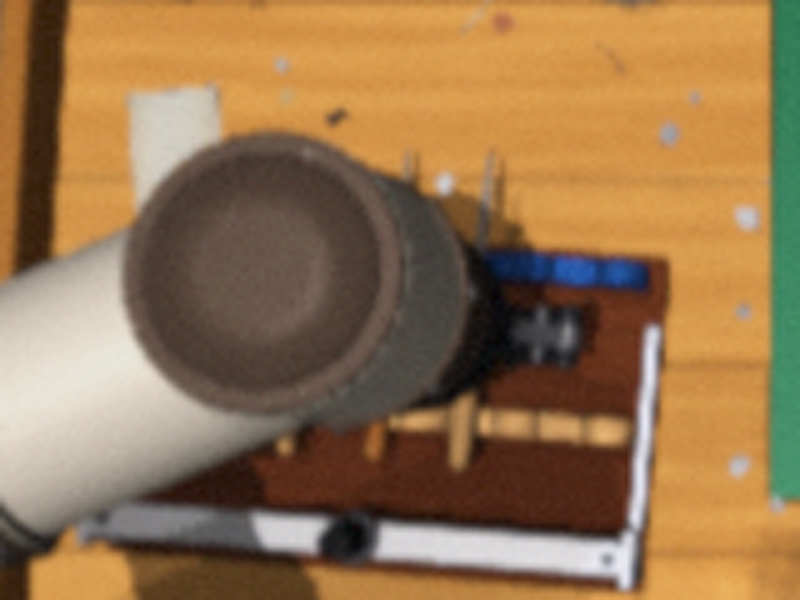

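apply_moves([
  [[-0.004,-0.005,0.15,0,0,0,-1],[-0.004,-0.005,0.22,0,0,0,-1],[-0.004,-0.005,0.25,0,0,0,-1],[-0.004,-0.005,0.25,0,0,0,-1],[-0.004,-0.005,0.25,0,0,0,-0.7],[-0.004,-0.005,0.25,0,0,0,-0.4],[-0.004,-0.005,0.25,0,0,0,-0.4],[-0.004,-0.005,0.2,0,0,0,-0.4],[-0.004,-0.005,-0.1,0,0,0,-0.4],[-0.004,-0.005,-0.4,0,0,0,-0.4]],
])

```text
clock: 37.0
position: [535.6, 65.6, 172.5]
ee_rot: [0.999, -0.037, -0.001, 0.001]
contact_force: [1.4, 0.9, 0.4]
gripper_width: 25.6
```

```bash
python3 -c "
from plan import *
from files import files
d=arm.get_image('top'); files(d);save(d,'c4.png',crop=(160,150,500,300),scale=2.3)
plan([(503,-369.5,170,1.652+.5*np.pi)])"
```

```text
grip [ 503.2 -370.9] handle dir yaw 1.651 (blade yaw -1.491) L 144 npx 99 tip-based [ 502.5 -362.6] hlen 79
t37.0 [538.5  66.4 178.4] yaw j 4.637 w -1.643 w 25.6 j6 1.07
    [-0.008, 0.875, 0.015] [-0.006, -0.017, 0.571] rows>=1.9
    [0.239, 0.841, 0.017] [0.0, 0.0, 0.566] rows>=1.9
    [0.464, 0.741, 0.017] [0.0, 0.0, 0.566] rows>=1.9
    [0.653, 0.582, 0.017] [0.0, 0.0, 0.566] rows>=1.9
    [0.789, 0.377, 0.017] [0.0, 0.0, 0.566] rows>=1.9
  -> [ 503.         -369.5         170.            3.22279633]
```

View pics/c4.png

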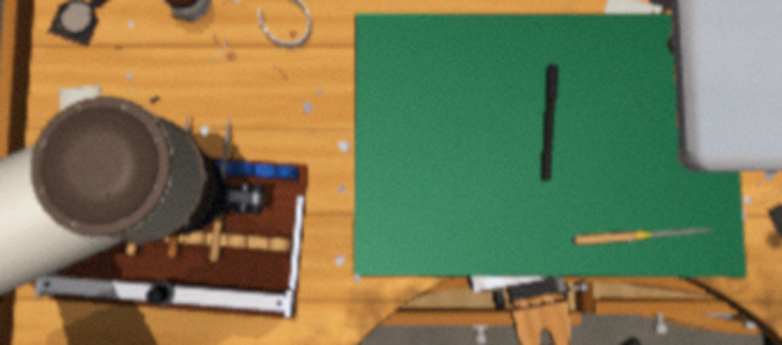

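apply_moves([
  [[0,0.29,0,0,0,0.19,0.2],[0,0.58,0,0,0,0.38,0.2],[-0.008,0.875,0,0,0,0.566,0.2]],
])

```text
clock: 37.35
position: [528.7, -22.1, 172.7]
ee_rot: [0.984, -0.179, 0.001, 0.0]
contact_force: [0.1, 0.9, -0.5]
gripper_width: 51.4
```

apply_moves([
  [[0.08,0.28,0,0,0,0.19,0.2],[0.16,0.56,0,0,0,0.38,0.2],[0.239,0.841,0,0,0,0.566,0.2]],
])

```text
clock: 37.65
position: [521.5, -109.7, 172.7]
ee_rot: [0.949, -0.316, 0.001, 0.0]
contact_force: [1.1, 0.3, -0.3]
gripper_width: 51.2
```

apply_moves([
  [[0.15,0.25,0,0,0,0.19,0.2],[0.31,0.5,0,0,0,0.38,0.2],[0.464,0.741,0,0,0,0.566,0.2]],
])

```text
clock: 37.95
position: [514.5, -197.0, 172.7]
ee_rot: [0.894, -0.447, 0.001, 0.0]
contact_force: [-0.0, 0.4, -0.2]
gripper_width: 51.1
```

apply_moves([
  [[0.22,0.19,0,0,0,0.19,0.2],[0.44,0.39,0,0,0,0.38,0.2],[0.653,0.582,0,0,0,0.566,0.2]],
])

```text
clock: 38.25
position: [507.4, -284.2, 172.8]
ee_rot: [0.822, -0.569, 0.001, 0.0]
contact_force: [-0.4, -0.2, 0.9]
gripper_width: 51.2
```

apply_moves([
  [[0.26,0.13,0,0,0,0.19,0.2],[0.53,0.25,0.05,0,0,0.38,0.2],[0.789,0.377,0.1,0,0,0.566,0.2],[0.789,0.377,0.2,0,0,0.566,0.2],[0.789,0.377,0.2,0,0,0.566,0.2],[0.789,0.377,0.2,0,0,0.566,0.2]],
])

```text
clock: 38.85
position: [500.4, -369.5, 152.4]
ee_rot: [0.736, -0.677, -0.0, 0.001]
contact_force: [-0.1, 0.4, 0.2]
gripper_width: 51.1
```

```bash
python3 -c "
from plan import *
d=arm.get_image('top');save(d,'c5.png',crop=(160,150,500,300),scale=2.3)
d=arm.get_image('scene');save(d,'c5s.png',crop=(220,130,460,370),scale=2.5)
plan([(503.1,-369.5,85,1.652+.5*np.pi)])"
```

```text
t39.0 [ 500.9 -369.3  153. ] yaw j 3.224 w -3.058 w 51.1 j6 0.46
    [0.002, -0.022, 0.68] [-0.001, -0.003, 0.004] rows>=1.4
  -> [ 503.1        -369.5          85.            3.22279633]
```

View pics/c5.png

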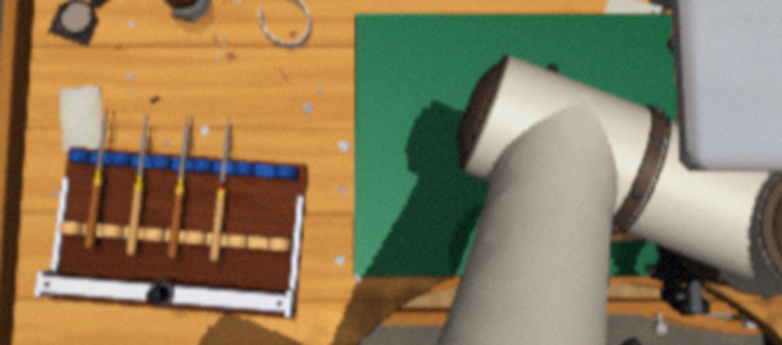

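View pics/c5s.png

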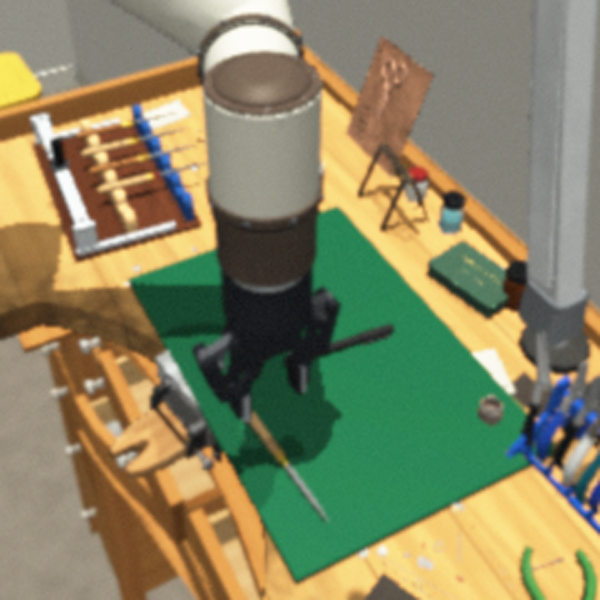

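Four files sit in their grooves; the last one is below the gripper (scene crop 270,440). Picking it.

apply_moves([
  [[0,-0.022,0.3,0,0,0,0.2],[0,-0.022,0.52,0,0,0,0.2],[0,-0.022,0.65,0,0,0,0.2],[0,-0.022,0.68,0,0,0,0.2],[0,-0.022,0.68,0,0,0,-1],[0,-0.022,0.68,0,0,0,-1],[0,-0.022,0.68,0,0,0,-1],[0,-0.022,0.68,0,0,0,-1],[0,-0.022,0.68,0,0,0,-1]],
])

```text
clock: 39.85
position: [503.3, -370.3, 85.9]
ee_rot: [0.735, -0.678, 0.002, 0.0]
contact_force: [0.1, 1.3, 5.8]
gripper_width: 7.6
```

apply_moves([
  [[0,0,-0.15,0,0,0,-1],[0,0,-0.4,0,0,0,-1],[0,0,-0.7,0,0,0,-1],[0,0,-0.95,0,0,0,-1],[0,0,-0.95,0,0,0,-1],[0,0,-0.95,0,0,0,-1]],
])

```text
clock: 40.45
position: [502.4, -369.7, 179.6]
ee_rot: [0.735, -0.678, 0.0, 0.0]
contact_force: [0.7, 0.2, -0.9]
gripper_width: 7.6
```

```bash
python3 -c "
from plan import *
o=np.array([539,109.3]);yw=-.075
g=o-88*np.array([-np.sin(yw),np.cos(yw)]);print(g)
d=arm.get_image('scene');save(d,'c6s.png',crop=(220,130,460,370),scale=2.5)
plan([(g[0],g[1],190,1.496+np.pi)])"
```

```text
[532.40618576  21.54738401]
t40.5 [ 501.9 -369.6  178.5] yaw j 3.222 w -3.061 w 7.4 j6 0.46
    [-0.968, -0.155, -0.029] [0.003, 0.001, -0.707] rows>=2.4
    [-0.855, -0.481, -0.029] [0.0, 0.0, -0.708] rows>=2.4
    [-0.635, -0.747, -0.029] [0.0, 0.0, -0.708] rows>=2.4
    [-0.337, -0.921, -0.029] [0.0, 0.0, -0.708] rows>=2.4
  -> [532.40618576  21.54738401 190.           4.63759265]
```

View pics/c6s.png

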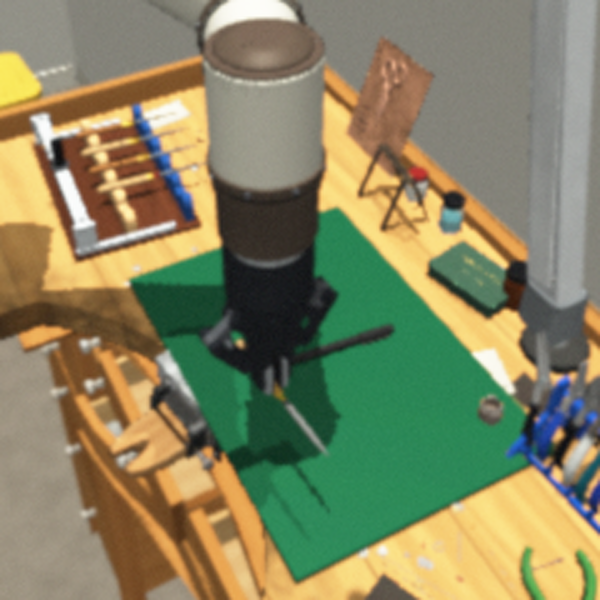

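apply_moves([
  [[-0.32,-0.05,0,0,0,-0.23,-1],[-0.64,-0.1,0,0,0,-0.47,-1],[-0.968,-0.155,-0.03,0,0,-0.707,-1]],
])

```text
clock: 40.8
position: [508.9, -271.1, 180.0]
ee_rot: [0.844, -0.536, -0.002, 0.001]
contact_force: [0.1, 0.2, 0.8]
gripper_width: 7.2
```

apply_moves([
  [[-0.28,-0.16,0,0,0,-0.23,-1],[-0.57,-0.32,0,0,0,-0.47,-1],[-0.855,-0.481,-0.03,0,0,-0.708,-1]],
])

```text
clock: 41.1
position: [516.6, -173.0, 183.2]
ee_rot: [0.925, -0.379, -0.002, 0.001]
contact_force: [0.5, 0.0, -1.3]
gripper_width: 7.4
```

apply_moves([
  [[-0.21,-0.25,0,0,0,-0.23,-1],[-0.42,-0.5,0,0,0,-0.47,-1],[-0.635,-0.747,-0.03,0,0,-0.708,-1]],
])

```text
clock: 41.4
position: [524.3, -75.4, 186.2]
ee_rot: [0.978, -0.21, -0.002, 0.001]
contact_force: [0.7, -0.4, -0.3]
gripper_width: 7.4
```

apply_moves([
  [[-0.11,-0.3,0,0,0,-0.23,-1],[-0.22,-0.6,0,0,0,-0.47,-1],[-0.337,-0.921,0.05,0,0,-0.708,-1],[-0.337,-0.921,0.35,0,0,-0.708,-1],[-0.337,-0.921,0.55,0,0,-0.708,-1],[-0.337,-0.921,0.55,0,0,-0.708,-1],[-0.337,-0.921,0.55,0,0,-0.708,-1]],
])

```text
clock: 42.1
position: [532.6, 20.9, 132.2]
ee_rot: [0.999, -0.037, -0.001, 0.001]
contact_force: [-0.4, 0.4, -0.2]
gripper_width: 7.5
```

```bash
python3 -c "
from plan import *
plan([(532.4,21.5,105.5,1.496+np.pi)])
d=arm.get_image('top');save(d,'c7.png',crop=(160,170,320,290),scale=5)"
```

```text
t42.1 [532.6  20.9 132.2] yaw j 4.637 w -1.644 w 7.5 j6 1.15
    [-0.002, -0.006, 0.267] [0.004, 0.004, 0.002] rows>=0.5
  -> [532.4         21.5        105.5          4.63759265]
```

View pics/c7.png

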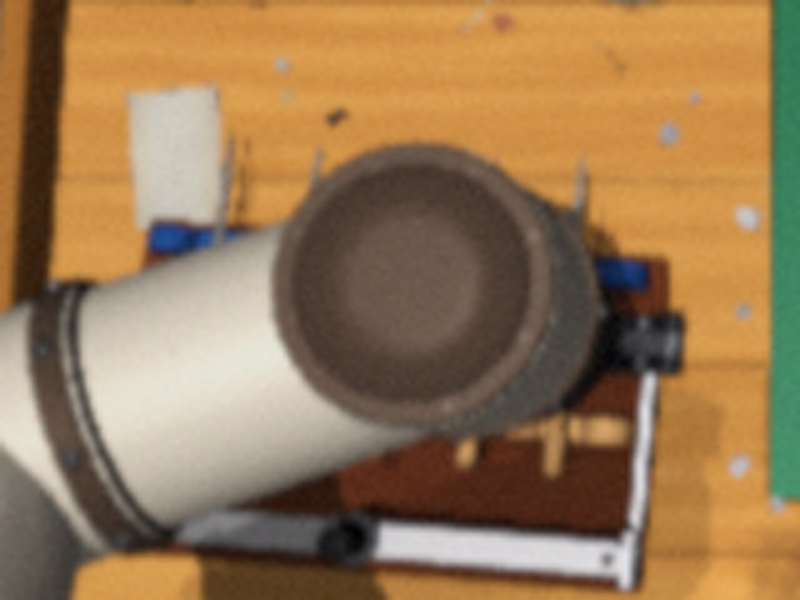

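apply_moves([
  [[0,-0.006,0.15,0,0,0,-1],[0,-0.006,0.23,0,0,0,-1],[0,-0.006,0.265,0,0,0,-1],[0,-0.006,0.265,0,0,0,-1],[0,-0.006,0.265,0,0,0,-0.8],[0,-0.006,0.265,0,0,0,-0.6],[0,-0.006,0.265,0,0,0,-0.6],[0,-0.006,0.2,0,0,0,-0.6],[0,-0.006,-0.1,0,0,0,-0.6],[0,-0.006,-0.5,0,0,0,-0.6]],
])

```text
clock: 43.15
position: [531.9, 21.5, 182.8]
ee_rot: [0.999, -0.037, -0.002, 0.001]
contact_force: [0.6, 0.7, 0.5]
gripper_width: 17.3
```

apply_moves([
  [[0,0.3,-0.1,0,0,0,0.2],[0,0.7,-0.1,0,0,0,0.2],[0,1,-0.1,0,0,0,0.2],[0,1,-0.1,0,0,0,0.2]],
])

```text
clock: 43.55
position: [525.0, -80.5, 194.0]
ee_rot: [0.999, -0.039, 0.0, 0.001]
contact_force: [-1.1, 0.0, -0.1]
gripper_width: 51.1
```

apply_moves([
  [[0,0.3,0,0,0,0,0.2],[0,0.7,0,0,0,0,0.2],[0,1,0,0,0,0,0.2],[0,1,0,0,0,0,0.2]],
])

```text
clock: 43.95
position: [518.0, -179.8, 193.6]
ee_rot: [0.999, -0.039, 0.0, 0.001]
contact_force: [-0.8, -0.2, -0.3]
gripper_width: 51.0
```

```bash
python3 -c "
from plan import *
plan([(443.5,117.3,200,1.496+np.pi)])
d=arm.get_image('top');save(d,'d1.png',crop=(160,170,320,290),scale=5);save(d,'d1b.png')
for m in arm.mark_of('file_1_grip',d)+arm.mark_of('file_1',d): print(round(m['conf'],2),back(m['at'],33,d)[0].round(1))
d=arm.get_image('scene');save(d,'d1s.png',crop=(220,130,460,370),scale=2.5)"
```

```text
t44.0 [ 518.  -179.8  193.6] yaw j 4.634 w -1.648 w 51.0 j6 1.53
    [-0.324, -0.968, -0.023] [0.003, -0.001, -0.0] rows>=2.0
    [-0.324, -0.968, -0.021] [0.0, 0.0, -0.002] rows>=2.0
    [-0.323, -0.969, -0.021] [0.0, 0.0, -0.002] rows>=2.0
  -> [443.5        117.3        200.           4.63759265]
0.58 [568.4 149.7  33. ]
0.41 [531.5 154.9  33. ]
0.71 [566.7 140.1  33. ]
0.62 [565.1 201.4  33. ]
```

View pics/d1.png

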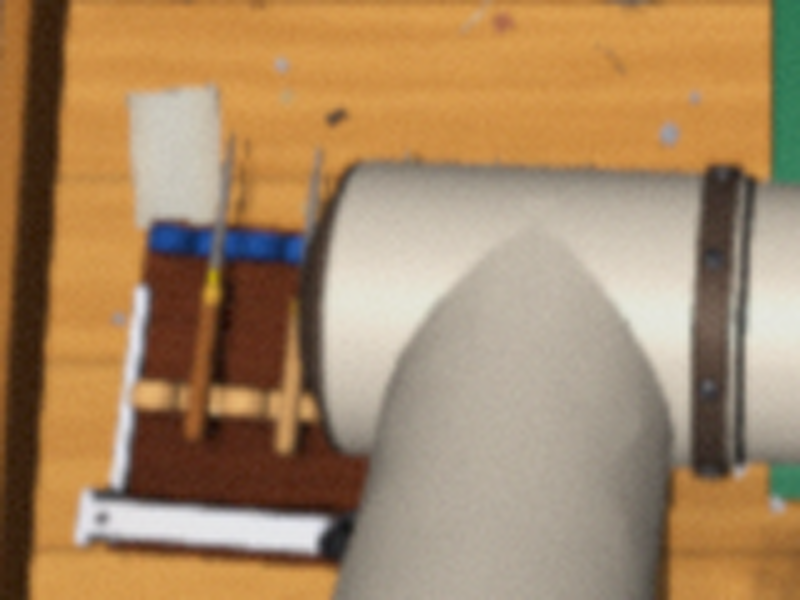

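View pics/d1s.png

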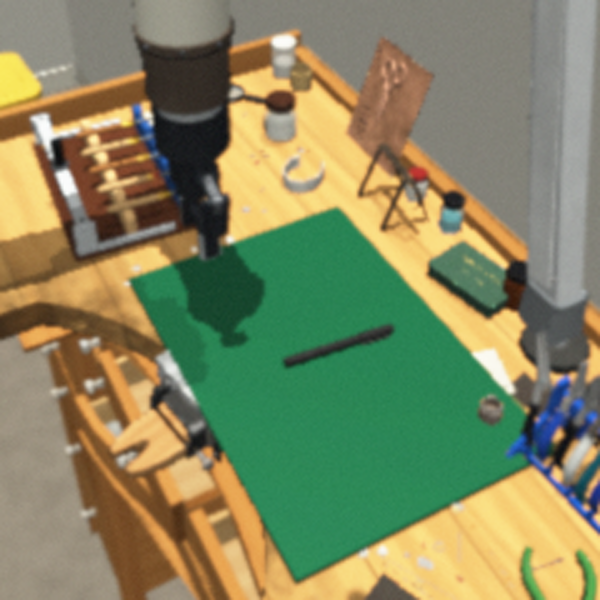

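apply_moves([
  [[0.2,0.3,0,0,0,0,0.2],[0.2,0.7,0,0,0,0,0.2],[0.2,1,0,0,0,0,0.2]],
])

```text
clock: 44.45
position: [531.7, -278.8, 193.5]
ee_rot: [0.999, -0.036, 0.0, 0.001]
contact_force: [-0.1, -0.3, 0.1]
gripper_width: 51.6
```

apply_moves([
  [[0.2,0.3,0,0,0,0,0.2],[0.2,0.7,0,0,0,0,0.2],[0.2,0.9,0,0,0,0,0.2],[0.2,0.9,0,0,0,0,0.2]],
])

```text
clock: 44.85
position: [544.3, -371.2, 193.0]
ee_rot: [0.999, -0.038, -0.0, 0.001]
contact_force: [-0.5, 0.6, 0.6]
gripper_width: 51.2
```

```bash
python3 - <<'E'
from plan import *
plan([(443.5,117.3,200,1.496+np.pi)])
d=arm.get_image('top')
o=np.array([539,109.3]);yw=-.075
rk=lambda x,y,z:[o[0]+np.cos(yw)*x-np.sin(yw)*y,o[1]+np.sin(yw)*x+np.cos(yw)*y,z]
pts=[rk(x,y,33) for y in(-88,-44,0,44,88) for x in(94,16,-58)]
save(d,'d2.png',crop=(160,170,320,290),scale=5)
save(d,'d2p.png',proj(pts,d),crop=(160,170,320,290),scale=5)
for m in arm.mark_of('file_1_grip',d): print(round(m['conf'],2),back(m['at'],33,d)[0].round(1))
d=arm.get_image('scene');save(d,'d2s.png',crop=(220,150,320,225),scale=7)
E
```

```text
t44.9 [ 544.3 -371.2  193. ] yaw j 4.636 w -1.646 w 51.2 j6 1.85
    [-0.275, -0.959, -0.015] [0.002, 0.0, 0.001] rows>=2.0
    [-0.275, -0.959, -0.014] [0.0, 0.0, -0.0] rows>=2.0
    [-0.275, -0.959, -0.014] [0.0, 0.0, -0.0] rows>=2.0
    [-0.275, -0.959, -0.014] [0.0, 0.0, -0.0] rows>=2.0
    [-0.274, -0.959, -0.014] [0.0, 0.0, -0.0] rows>=2.0
  -> [443.5        117.3        200.           4.63759265]
0.55 [531.5 154.4  33. ]
```

View pics/d2p.png

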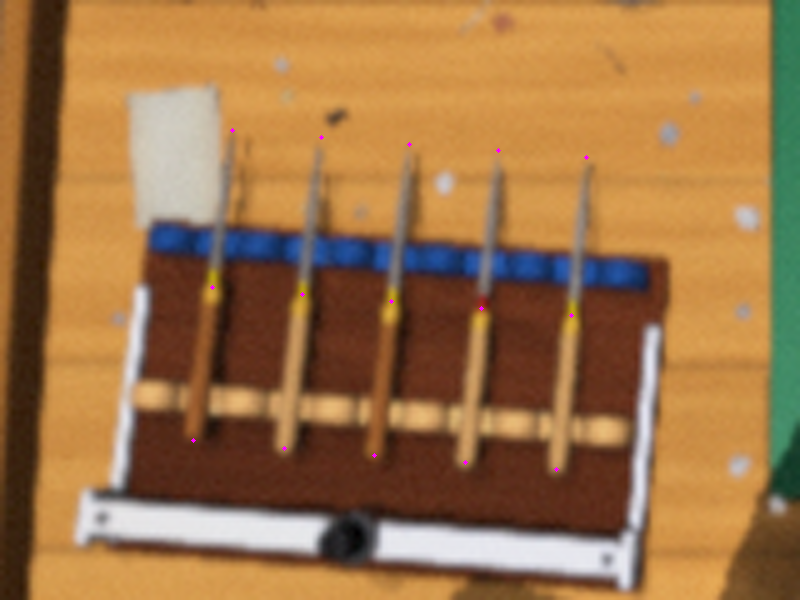

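View pics/d2s.png

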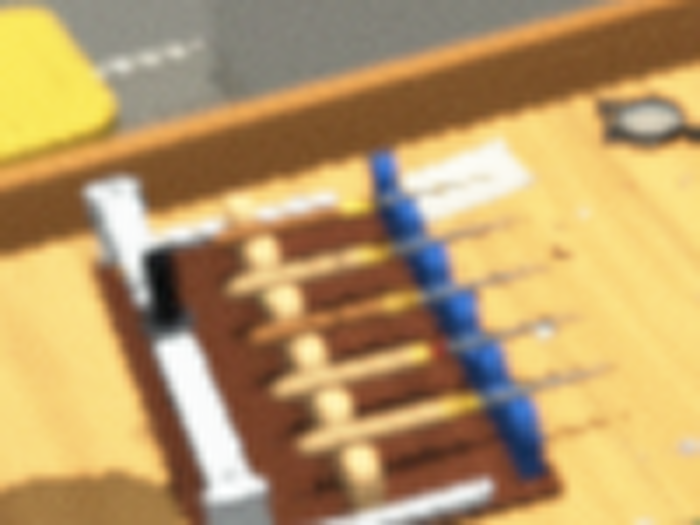

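apply_moves([
  [[-0.1,-0.3,0,0,0,0,0.2],[-0.2,-0.7,0,0,0,0,0.2],[-0.275,-0.96,-0.015,0,0,0,0.2]],
])

```text
clock: 45.3
position: [523.2, -269.0, 194.9]
ee_rot: [0.999, -0.036, -0.0, 0.0]
contact_force: [0.1, -0.9, -0.4]
gripper_width: 51.3
```

apply_moves([
  [[-0.1,-0.3,0,0,0,0,0.2],[-0.2,-0.7,0,0,0,0,0.2],[-0.275,-0.96,-0.015,0,0,0,0.2]],
])

```text
clock: 45.6
position: [502.5, -171.2, 196.6]
ee_rot: [0.999, -0.035, -0.0, 0.0]
contact_force: [1.2, -0.7, 0.4]
gripper_width: 51.0
```

apply_moves([
  [[-0.1,-0.3,0,0,0,0,0.2],[-0.2,-0.7,0,0,0,0,0.2],[-0.275,-0.96,-0.015,0,0,0,0.2]],
])

```text
clock: 45.9
position: [482.0, -73.7, 198.0]
ee_rot: [0.999, -0.035, 0.0, 0.0]
contact_force: [0.6, 0.5, 0.8]
gripper_width: 51.2
```

apply_moves([
  [[-0.1,-0.3,0,0,0,0,0.2],[-0.2,-0.7,0,0,0,0,0.2],[-0.275,-0.96,-0.015,0,0,0,0.2]],
])

```text
clock: 46.2
position: [461.5, 23.9, 199.5]
ee_rot: [0.999, -0.035, 0.0, 0.0]
contact_force: [0.4, 1.2, -0.8]
gripper_width: 51.6
```

apply_moves([
  [[-0.1,-0.3,0,0,0,0,0.2],[-0.2,-0.7,0,0,0,0,0.2],[-0.275,-0.96,-0.015,0,0,0,0.2],[-0.275,-0.96,-0.015,0,0,0,0.2],[-0.275,-0.96,-0.015,0,0,0,0.2],[-0.275,-0.96,-0.015,0,0,0,0.2]],
])

```text
clock: 46.8
position: [441.9, 118.7, 200.6]
ee_rot: [0.999, -0.037, -0.0, 0.001]
contact_force: [0.8, -0.2, -0.0]
gripper_width: 51.4
```

```bash
python3 - <<'E'
from plan import *
plan([(443.5,117.5,138,1.496+np.pi)])
d=arm.get_image('scene');save(d,'e1s.png',crop=(220,130,320,225),scale=6)
E
```

```text
t46.8 [441.9 118.7 200.6] yaw j 4.639 w -1.644 w 51.4 j6 0.88
    [0.017, 0.01, 0.626] [0.002, 0.0, 0.003] rows>=1.3
  -> [443.5        117.5        138.           4.63759265]
```

View pics/e1s.png

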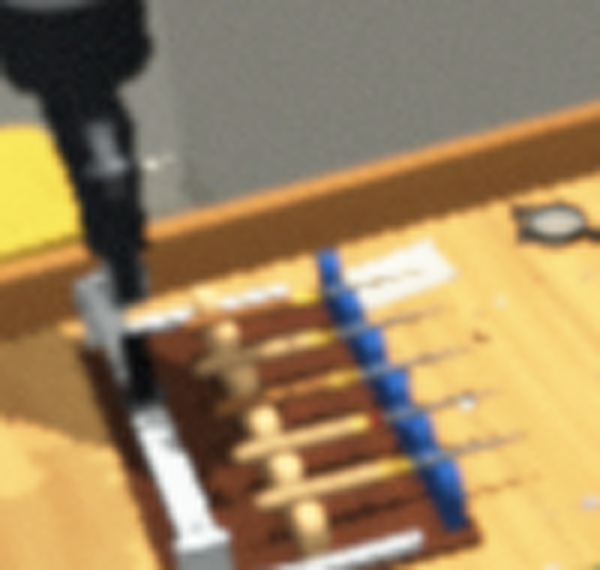

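apply_moves([
  [[0.017,0.01,0.3,0,0,0,0.2],[0.017,0.01,0.52,0,0,0,0.2],[0.017,0.01,0.62,0,0,0,0.2],[0.017,0.01,0.62,0,0,0,0.2],[0.017,0.01,0.62,0,0,0,-1],[0.017,0.01,0.62,0,0,0,-1],[0.017,0.01,0.62,0,0,0,-1],[0.017,0.01,0.62,0,0,0,-1],[0.017,0.01,0.62,0,0,0,-1]],
])

```text
clock: 47.75
position: [444.5, 117.6, 139.6]
ee_rot: [0.999, -0.037, 0.001, 0.0]
contact_force: [-0.6, -2.6, 6.2]
gripper_width: 14.0
```

apply_moves([
  [[0.1,0,0,0,0,0,-1],[0.2,0,0,0,0,0,-1],[0.3,0,0,0,0,0,-1],[0.4,0,0,0,0,0,-1],[0.5,0,0,0,0,0,-1],[0.56,0,0,0,0,0,-1],[0.6,0,0,0,0,0,-1],[0.62,0,0,0,0,0,-1],[0.62,0,0,0,0,0,-1]],
])

```text
clock: 48.65
position: [503.5, 113.2, 139.6]
ee_rot: [0.999, -0.037, -0.002, 0.001]
contact_force: [-11.6, 4.0, 12.4]
gripper_width: 14.0
```

```bash
python3 - <<'E'
from plan import *
plan([(503,112.8,138,1.496+np.pi)]); print(arm.read_state()["contact_force"])
d=arm.get_image('scene');save(d,'e2s.png',crop=(220,130,320,225),scale=6)
E
```

```text
t48.6 [503.5 113.2 139.6] yaw j 4.639 w -1.645 w 14.0 j6 0.96
    [-0.005, 0.004, 0.016] [0.003, 0.009, 0.001] rows>=0.0
  -> [503.         112.8        138.           4.63759265]
[-11.63529426   3.9573543   12.41009202]
```

View pics/e2s.png

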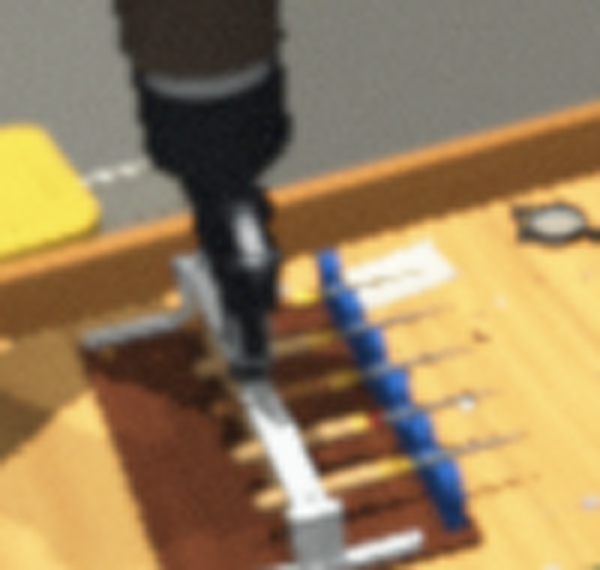

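apply_moves([
  [[0.03,0,0,0,0,0,-1],[0.04,0,0,0,0,0,-1],[0.04,0,0,0,0,0,-1]],
])

```text
clock: 49.0
position: [504.1, 113.1, 139.5]
ee_rot: [0.999, -0.038, -0.006, 0.001]
contact_force: [-23.0, 10.8, 21.9]
gripper_width: 14.3
```

apply_moves([
  [[-0.06,0,0,0,0,0,-1],[-0.06,0,0,0,0,0,0.2],[-0.06,0,0,0,0,0,0.2],[-0.06,0,0,0,0,0,0.2],[-0.06,0,0,0,0,0,0.2],[-0.06,0,-0.2,0,0,0,0.2],[-0.06,0,-0.6,0,0,0,0.2],[-0.06,0,-0.9,0,0,0,0.2]],
])

```text
clock: 49.8
position: [504.4, 113.2, 229.9]
ee_rot: [0.999, -0.037, 0.0, 0.001]
contact_force: [0.9, 0.3, 0.3]
gripper_width: 51.4
```

apply_moves([
  [[0,0.3,0,0,0,0,0.2],[0,0.7,0,0,0,0,0.2],[0,1,0,0,0,0,0.2]],
])

```text
clock: 50.1
position: [496.2, 12.1, 228.7]
ee_rot: [0.999, -0.037, 0.0, 0.0]
contact_force: [1.5, 0.2, -0.2]
gripper_width: 51.1
```

apply_moves([
  [[0.1,0.3,0,0,0,0,0.2],[0.2,0.7,0,0,0,0,0.2],[0.2,1,0,0,0,0,0.2]],
])

```text
clock: 50.4
position: [509.9, -89.7, 228.5]
ee_rot: [0.999, -0.037, 0.0, 0.001]
contact_force: [-0.1, -0.2, -0.0]
gripper_width: 51.4
```

apply_moves([
  [[0.1,0.3,0,0,0,0,0.2],[0.2,0.7,0,0,0,0,0.2],[0.2,1,0,0,0,0,0.2]],
])

```text
clock: 50.7
position: [522.4, -191.1, 228.5]
ee_rot: [0.999, -0.037, 0.0, 0.001]
contact_force: [0.8, 0.6, 1.4]
gripper_width: 51.0
```

apply_moves([
  [[0.1,0.3,0,0,0,0,0.2],[0.2,0.7,0,0,0,0,0.2],[0.2,1,0,0,0,0,0.2]],
])

```text
clock: 51.0
position: [535.0, -292.4, 228.3]
ee_rot: [0.999, -0.037, 0.0, 0.001]
contact_force: [-0.4, 0.9, -0.6]
gripper_width: 51.3
```

apply_moves([
  [[0.1,0.3,0,0,0,0,0.2],[0.2,0.6,0,0,0,0,0.2],[0.2,0.6,0,0,0,0,0.2],[0.2,0.6,0,0,0,0,0.2]],
])

```text
clock: 51.4
position: [549.3, -352.1, 227.9]
ee_rot: [0.999, -0.038, -0.001, 0.0]
contact_force: [0.3, -0.2, 0.1]
gripper_width: 51.2
```

```bash
python3 - <<'E'
from plan import *
d=arm.get_image('top')
save(d,'g1.png',crop=(160,170,320,290),scale=5); save(d,'g1f.png')
A=lambda x,y:(160+x/5-.5,170+y/5-.5)
o=np.array([539,109.3]);yw=-.075
for m in arm.mark_of("keeper_knob",d):
    p=back(m["at"],82,d)[0][:2]-o; print(round(m["conf"],2),"knob rack x %.1f"%(np.cos(yw)*p[0]+np.sin(yw)*p[1]))
d=arm.get_image('scene');save(d,'g1s.png',crop=(220,130,460,370),scale=2.5)
print(arm.read_state()["position"],arm.read_state()["clock"])
E
```

```text
0.7 knob rack x -34.9
[ 549.56139471 -350.62189583  228.82221387] 51.55
```

View pics/g1.png

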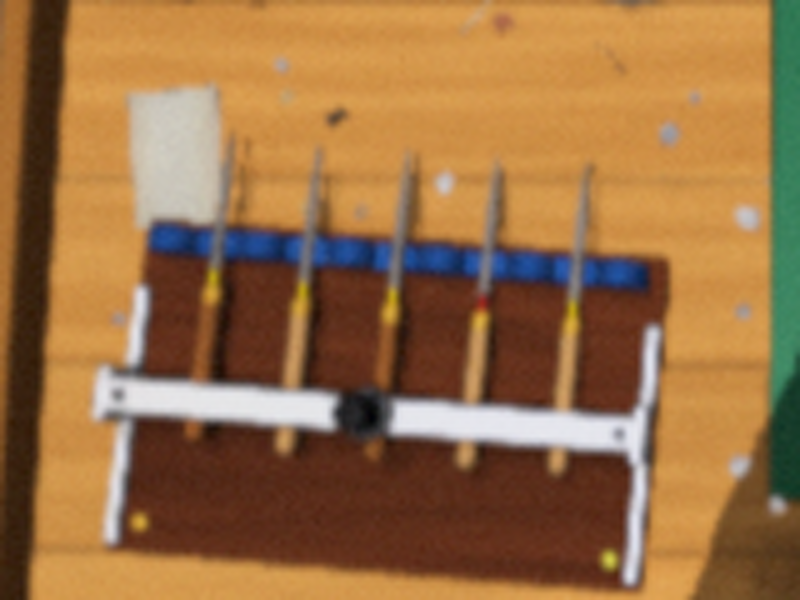

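View pics/g1s.png

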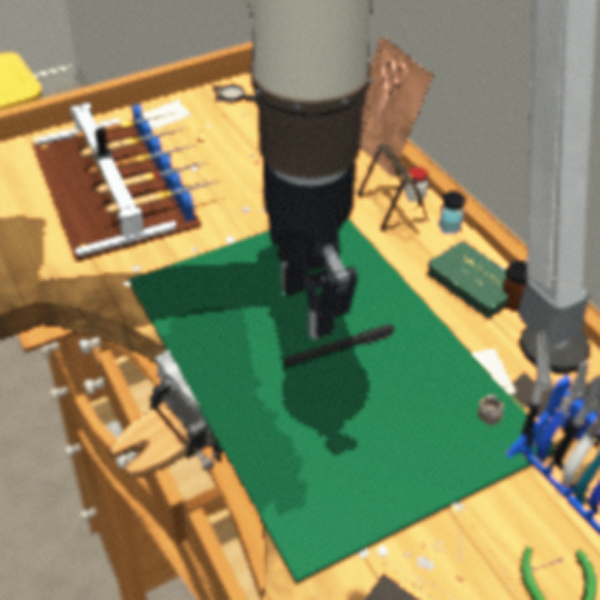

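```bash
python3 -c "
from bench import arm
print(arm.job_done(), arm.read_state()['clock'])"
```

```text
the job is handed in; nothing more can be done
the job is handed in; nothing more can be done
```

I finished the job at about 52 s of the 210 s and handed it in; the system gives no verdict. The keeper was pulled fully open by its knob and the marker moved onto the mat. All five files went into their own grooves, blade on blue and handle on wood, and the keeper was then pushed closed.

- **Files:** the last top picture before closing showed all five parallel in their grooves and within about 2 mm of midway. The pictures after closing show them unchanged.
- **Keeper:** it came up against its stop at both ends, with 38 N when opening and 23 N when closing, and moved about 60 mm. Afterwards the network put the knob at rack x = -34.9 mm against the expected -38 mm. That 3 mm gap is within the error of the camera and of my fitted rack position.
- **Marker and robot:** the last pictures show the marker lying flat on the mat and the gripper clear of everything. I saw no drop or knocked-aside file during the run.
- **Bracelet, jar and magnifier:** the arm never went near them. They looked unmoved in the pictures, but I did not re-measure their positions, and the arm hides the bracelet and the jar in the final scene picture.
- **Network detections:** it found few of the file grip points, missed some entirely and gave some wrong ones. I therefore located the files by colour and geometry in the top picture.

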